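# Reload the edge-sanding jig with a squared pile of cast tiles

## Task

Change over the edge-sanding jig: push its sprung hold-down arm back until it stays open, take off the plywood pressure board and lay the finished tile flat on the green mat of the ware board. Then pile all the rough white tiles on the jig's platform, centred, lengthways along the jig and squared up flush with one another, cap the pile with the pressure board and bring the arm back over so that its rubber foot bears down on the board. Leave the dishes, tools and other things on the table where they are.

Things in the scene. Friction and masses are not known exactly. Their poses are not given: they have to be found in the camera images.
- jig: edge-sanding jig, fixed: aluminium base plate 130 mm (x) by 280 mm (y, from -80 to +200) by 12 mm thick; origin on the table under the centre of the platform; a blue hinge post, its top 134 mm above the table, stands at y = 150 (with spring and damper x -35 to +42, y 130 to 180)
- platform (a point): centre of the top of the platform, 32 mm above the table: a block 44 mm (jig x) by 84 mm (jig y) with a cork top on which tiles are piled, their 100 mm along the jig's y, so that all four edges overhang
- holddown (a joint): angle of the sprung hold-down arm, rad: 0 = level over the platform, grows as it is lifted and swung back; stops at -0.36 and 1.95. Over-centre spring with a damper: below about 1.57 (upright) it drives the arm down (about 8 N at the foot, some 6 to 8 N to lift at the bar), beyond it drives the arm back against its stop at 1.95, where it stays by itself, its cross bar then 305 mm above the table and 76 mm beyond the hinge
- hinge (a point): hinge axis of the hold-down arm, 115 mm above the table, 150 mm along the jig's +y from the platform's centre; the axis runs along the jig's x. The arm reaches from here towards the jig's -y, over the platform; it is a bar 14 mm wide and 12 mm thick, 205 mm long to the centre of its cross bar
- bar_left (a point): grip point on the red cross bar at the arm's end, on the jig's -x side (nearest the robot base): round bar 14 mm in diameter, 130 mm long along the jig's x, 205 mm from the hinge axis; this point is 42 mm to the side of the arm's centre line
- bar_right (a point): the same on the jig's +x side of the cross bar
- foot: swivelling rubber foot under the hold-down arm, 150 mm from the hinge axis: a disc 28 mm across whose underside lies 37 mm below the arm's centre line and comes down over the platform's centre; origin at its swivel, 13 mm above its underside
- board: plywood pressure board, 56 mm (its x) by 96 mm (its y) by 15 mm thick (z), about 0.075 kg, with a round mark where the foot sits; origin at the centre of its underside; at the start it lies on the finished tile, under the foot
- done_tile: the finished one, at the start on the platform under the pressure board (a single round mark on its face): white cast tile, 58 mm (its x) by 100 mm (its y) by 14 mm thick (z), flat above and below for stacking, about 0.14 kg; origin at the centre of its underside
- wareboard: ware board for finished tiles, fixed: 150 mm (x) by 130 mm (y), 20 mm high with its green mat; origin on the table under its centre
- ware_mat (a point): centre of the top of the green mat (130 by 110 mm) on the ware board, 20 mm above the table
- tile1: rough (unsanded) white cast tile, 58 mm (its x) by 100 mm (its y) by 14 mm thick (z), flat above and below for stacking, about 0.14 kg; origin at the centre of its underside; lies on the table; may be absent
- tile2: rough (unsanded) white cast tile, 58 mm (its x) by 100 mm (its y) by 14 mm thick (z), flat above and below for stacking, about 0.14 kg; origin at the centre of its underside; lies on the table; may be absent
- tile3: rough (unsanded) white cast tile, 58 mm (its x) by 100 mm (its y) by 14 mm thick (z), flat above and below for stacking, about 0.14 kg; origin at the centre of its underside; lies on the table; may be absent
- tile4: rough (unsanded) white cast tile, 58 mm (its x) by 100 mm (its y) by 14 mm thick (z), flat above and below for stacking, about 0.14 kg; origin at the centre of its underside; lies on the table; may be absent
- soap_dish: large round white soap dish, 170 mm across, not part of the job; origin under it
- round_dish: smaller round white dish, 150 mm across, not part of the job; origin under it
- sanding_sponge: brown sanding sponge, 45 by 68 mm, not part of the job; origin under it
- axe_cast: small white axe-shaped cast, about 70 by 120 mm, not part of the job; origin under it
- file_tool: slim hand tool with an orange handle, 170 mm long, not part of the job; origin under it
- dust_brush: dust brush, 200 mm long, not part of the job; origin under it
- water_bottle: blue water bottle, 66 mm across, not part of the job; origin under it
- rinse_cup: yellow rinse cup, 76 mm across, not part of the job; origin under it
Mind the look-alikes: they are no part of the job. What is shaped like the tile4 but purple or yellow is not meant.

How it is judged:
By the outcome, as a careful person would: the job done as asked, in the order asked, and still so for the second after the job is handed in, with the robot touching nothing.
Of tile1, tile2, tile3, tile4 only 2 to 4 are there at a start; the rules pass over those that are not, and their reading is None.
At some moment in a run one of tile1, tile2, tile3, tile4, board may be knocked a few centimetres aside while the robot is not near it.
Once in a run the grip may slacken for a moment while it holds something.
It also fails if it takes over 210 s, if anything falls off the work surface, if the arm or the gripper's body presses on something with over 40 N, if the wrist force passes 120 N, or if a joint passes its speed limit or range.

## Robot

A 7-joint arm with a two-finger parallel gripper is mounted at the origin on the work surface. World frame = base frame: x ahead of the robot, y to its left, z up, the work surface at z = 0. Lengths are in mm, angles in rad, forces in N, time in s.
With the tool pointing down it reaches from about 400 to 875 mm from the base axis. Payload 4.4 kg.
Tool frame: the origin (TCP) lies at the centre of the arm's flange, where the gripper is bolted on; the fingertips stand 173 mm ahead of it and the grasp point (between the pads) lies 155 mm ahead of it; z points along the fingers, y is the line along which they close (so a half turn about z gives the same grasp; the last joint's range is limited). The gripper opens to 85 mm and grips with 20 to 120 N. Pads are 22 mm wide; open, the fingers measure 114 mm over their backs; the gripper's body (76 mm by 85 mm) begins 54 mm behind the grasp point. The pads swing forward as they close: fully open they stand 13 mm farther back than shut.
Start: joints at [-1.372, 0.628, 0.038, 1.517, -0.027, 0.996, -0.02], TCP at [170.096, 627.362, 404.713] pointing down, gripper open.
Joint ranges: [-3.06, 3.06], [-0.37, 2.12], [-1.25, 1.32], [0.18, 2.47], [-1.1, 4.24], [0.23, 1.98], [-2.94, 2.94]. Speed limits (rad/s): [2.57, 2.57, 3.14, 3.14, 3.14, 3.14, 3.14].

## Interface

Orientations are given as a unit quaternion [w, x, y, z].
In Python, from cell import r gives the robot as it stands. The module is installed in compiled form; this text tells all that it offers.
- The arm moves only by the tool arm_command, never from a script. Its argument "series" is a list of rows, each an object with "fingers": the opening, from -1 (shut) to 1 (fully open); "xyz": the shift along the tool's x, y, z in m, a list of three; "angular": the turn, a rotation vector about the tool's x, y, z in rad, a list of three. In form: [{"fingers": fingers, "xyz": [x, y, z], "angular": [wx, wy, wz]}, ...]. A call has exactly 5 rows; each row is the pose to reach, as a shift and turn from the pose commanded when the call began, along the tool's axes at that moment; what a row does not reach only later rows make up. A row lasts 1/8 s, in which the tool goes at most 62.5 mm and 10.7 degrees, less where a joint would pass 70% of its speed; a pose out of reach is approached as far as the arm can. A call with a gripper value outside its range is refused whole. The fingers move at their own pace and stop on an object; the grip force is fixed at half the most. Time passes only in rows, so rows that repeat a pose let the fingers close, or fill a call up. It gives the time, the measured TCP pose, the force, the opening and the grip force at its end, in the units of the state.
- r.sense(): the state, without advancing time (a new reading comes with each control period).
- r.read_camera(name): name is "scene" or "top" or "wrist"; returns the picture (384x512x3 uint8, red, green, blue); there is no depth.
- r.camera_info(name): a dict with "fx", "fy", "cx", "cy" (pixels), "xyz" and "rotation" of the camera in the world; the wrist camera has in their place "mount" (4x4, takes a point from camera to tool coordinates, whose origin is the TCP and whose axes are the flange's). Camera axes: x right, y up, looking along -z (the intrinsics and any distortion apply to the point x, -y, -z); pixel columns grow to the right and rows downward; lengths in mm; the calibration is good to about 2 mm. A picture is of the moment at which its call begins: read the wrist's pose just before it. camera_info takes no time and is no camera call.
- r.sign_off(): hands the job in; it is judged then, once.
Trained networks look in the newest picture that a camera, given by its name, has taken for a name from the list of things; names that differ only in an ending like _2 or _b are one class to them, and where a whole thing is asked for, a point or a joint stands for the part that bears it (a point fixed in the world has none). Each returns a list of dicts, best first, with "p" (0 to 1); they miss things now and then, are a little off and sometimes report something else, mostly with a low value. They report only what shows in the picture. A call takes as long as a camera call. They do not tell look-alikes from the thing itself.
- r.find_in(name, camera): "centre" ([x, y, z] in mm, in world coordinates, good to about 4 mm: the middle of the surface that is visible of it).
- r.mark_of(name, camera): "centre" ([x, y, z] in mm, in world coordinates, good to about 4 mm: a listed point, or the origin of a listed thing).
The state is a dict: "time": time; "qpos": joint angles; "joint_velocities": joint speeds; "joint_torque": joint torques, N m; "tcp_pos": TCP position; "tool_rot": TCP orientation; "ft_force": force on the tool from outside, world axes, zero at the start; "ft_torque": the same for the moment, N m; "opening": finger opening in mm; "grip_force": force on a finger pad.
Only numpy, scipy, OpenCV 4.12 (cv2) and the standard library are available. Lean on these libraries where they do the work, as an engineer would, in place of code of your own. Each camera call takes 0.05 s, during which the arm holds its last target. There are 200 camera calls.

## Working session

There is one attempt and no reset: what is moved stays moved. The work goes in short steps, Python scripts to look and compute and a tool call to move; the robot and the scene stay as the last step left them, time stands still between calls to the robot, and variables do not carry over. Pictures are saved under pics/ and viewed, at most 14 in all, crops included, and the job is handed in when it is done.

Besides the shell and the picture viewer there is one more tool, called after "Call:" as name([rows], argument=value, ...), one row to a line, values as JSON. arm_command: Moves the arm, as the interface text tells. Its arguments: {"type":"object","properties":{"series":{"type":"array"}},"required":["series"]}

```bash
mkdir -p pics; cat > h.py <<'E'
from cell import r
import numpy as np, cv2
from scipy.spatial.transform import Rotation as R
def snap(n,f): 
    im=r.read_camera(n); cv2.imwrite('pics/'+f,cv2.cvtColor(im,cv2.COLOR_RGB2BGR)); return im
E
python3 - <<'E'
from h import *
s=r.sense(); print({k:np.round(v,3).tolist() for k,v in s.items()})
for n in('top','scene','wrist'): print(n,r.camera_info(n))
a=snap('top','top1.png'); b=snap('scene','scene1.png')
for n in ['jig','platform','bar_left','bar_right','hinge','foot','board','done_tile','ware_mat','tile1','holddown']:
  for c in ('top','scene'):
    print(n,c,[(round(d['p'],2),np.round(d['centre']).tolist()) for d in r.mark_of(n,c)][:7])
E
```

```text
{'time': 0.0, 'qpos': [-1.372, 0.629, 0.038, 1.518, -0.027, 0.996, -0.02], 'joint_velocities': [0.0, -0.0, 0.001, 0.0, -0.0, -0.001, -0.0], 'joint_torque': [0.001, -56.341, 1.226, -19.344, 0.011, 0.011, -0.0], 'tcp_pos': [169.998, 627.07, 403.799], 'tool_rot': [-0.0, 0.132, 0.991, -0.001], 'ft_force': [-0.306, -0.424, -0.52], 'ft_torque': [-0.022, -0.025, -0.059], 'grip_force': 0.0, 'opening': 85.624}
top {'fx': 379.0459046917508, 'fy': 379.0459046917508, 'cx': 259.9530084400332, 'cy': 192.63466076906172, 'xyz': array([ 312.76902814,   25.94668972, 1566.52726407]), 'rotation': array([-0.69474809, -0.06189548,  0.06231356,  0.71387048])}
scene {'fx': 463.5063817604939, 'fy': 463.5063817604939, 'cx': 250.3804220063366, 'cy': 201.30709984882867, 'xyz': array([1128.48686735, -765.78862711, 1277.91747978]), 'rotation': array([0.89551007, 0.31627643, 0.10298461, 0.29567738])}
wrist {'fx': 310.77279692480465, 'fy': 310.77279692480465, 'cx': 251.74712500327476, 'cy': 190.23334493404698, 'mount': array([[ 1.42402592e-03,  9.57922030e-01,  2.87025012e-01,
         7.36133199e+01],
       [ 9.9
[... 1232 characters left out ...]
re_mat top [(0.74, [463.0, 387.0, 21.0])]
ware_mat scene [(0.58, [462.0, 386.0, 18.0])]
tile1 top [(0.93, [445.0, -225.0, -4.0]), (0.92, [378.0, -424.0, -3.0]), (0.77, [526.0, -387.0, -2.0]), (0.75, [587.0, -212.0, 1.0]), (0.56, [328.0, -282.0, 0.0])]
tile1 scene [(0.88, [450.0, -230.0, -0.0]), (0.83, [324.0, -277.0, 1.0]), (0.79, [588.0, -213.0, -5.0]), (0.68, [379.0, -429.0, 6.0]), (0.59, [527.0, -391.0, 5.0])]Traceback (most recent call last):
  File "<stdin>", line 7, in <module>
ValueError: it knows: axe_cast, bar_left, bar_right, board, done_tile, dust_brush, file_tool, foot, hinge, jig, platform, rinse_cup, round_dish, sanding_sponge, soap_dish, tile, ware_mat, wareboard, water_bottle
```

```bash
cd pics; python3 -c "
import cv2
a=cv2.imread('top1.png');b=cv2.imread('scene1.png')
cv2.imwrite('top1b.png',cv2.resize(a,(800,600),interpolation=2));cv2.imwrite('scene1b.png',cv2.resize(b,(800,600),interpolation=2))"
```

```text
(no output)
```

View pics/top1b.png

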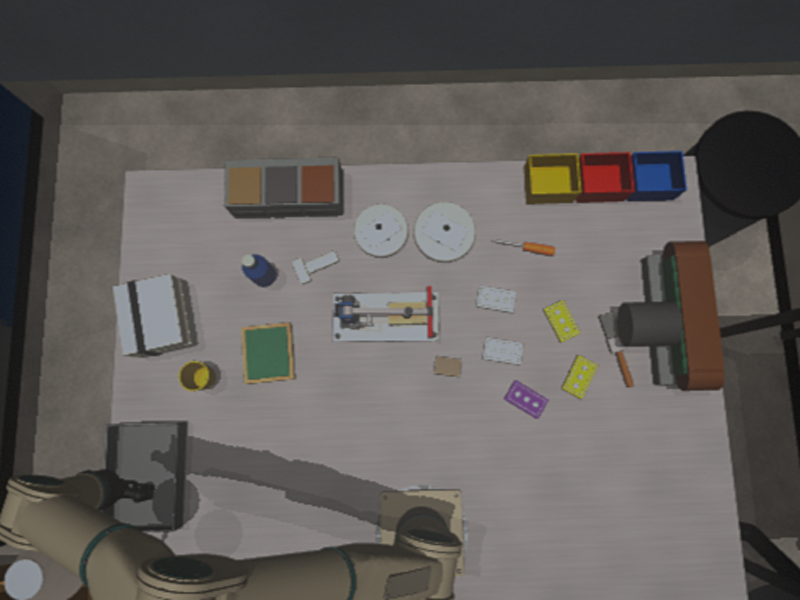

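View pics/scene1b.png

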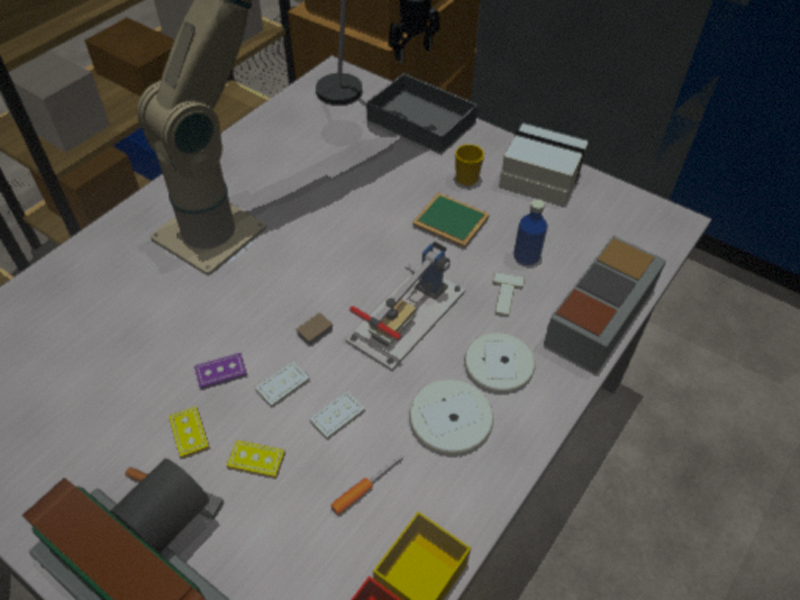

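The rough white tiles are at (496,298) and (503,350) px in the top view, so there are two. The look-alikes are the purple tile (526,399), the yellow ones (561,320) and (580,376), the axe cast (316,266), and the dishes (381,230) and (445,232), which have rectangular prints. The jig is along world y with its bar at (432,313). I'll check the choice in a close crop taken from the wrist camera.

Call:
arm_command([
  {"fingers": 1, "xyz": [-0.165, -0.178, 0], "angular": [0, 0, -0.265]},
  {"fingers": 1, "xyz": [-0.165, -0.178, 0], "angular": [0, 0, -0.265]},
  {"fingers": 1, "xyz": [-0.165, -0.178, 0], "angular": [0, 0, -0.265]},
  {"fingers": 1, "xyz": [-0.165, -0.178, 0], "angular": [0, 0, -0.265]},
  {"fingers": 1, "xyz": [-0.165, -0.178, 0], "angular": [0, 0, -0.265]},
])

```text
time: 1.72
tcp_pos: [285.4, 408.3, 405.0]
tool_rot: [0.001, 0.004, 1.0, -0.001]
ft_force: [-0.0, 1.3, 0.3]
opening: 85.1
grip_force: 0.0
```

Call:
arm_command([
  {"fingers": 1, "xyz": [-0.112, -0.216, 0], "angular": [0, 0, 0]},
  {"fingers": 1, "xyz": [-0.112, -0.216, 0], "angular": [0, 0, 0]},
  {"fingers": 1, "xyz": [-0.112, -0.216, 0], "angular": [0, 0, 0]},
  {"fingers": 1, "xyz": [-0.112, -0.216, 0], "angular": [0, 0, 0]},
  {"fingers": 1, "xyz": [-0.112, -0.216, 0], "angular": [0, 0, 0]},
])

```text
time: 2.35
tcp_pos: [396.7, 193.2, 404.9]
tool_rot: [0.001, 0.004, 1.0, -0.001]
ft_force: [0.1, 0.9, -1.1]
opening: 85.5
grip_force: 0.0
```

Call:
arm_command([
  {"fingers": 1, "xyz": [-0.112, -0.216, 0], "angular": [0, 0, 0]},
  {"fingers": 1, "xyz": [-0.112, -0.216, 0], "angular": [0, 0, 0]},
  {"fingers": 1, "xyz": [-0.112, -0.216, 0], "angular": [0, 0, 0]},
  {"fingers": 1, "xyz": [-0.112, -0.216, 0], "angular": [0, 0, 0]},
  {"fingers": 1, "xyz": [-0.112, -0.216, 0], "angular": [0, 0, 0]},
])

```text
time: 2.98
tcp_pos: [508.7, -22.4, 404.7]
tool_rot: [0.001, 0.003, 1.0, -0.001]
ft_force: [0.2, 0.7, -0.2]
opening: 85.4
grip_force: 0.0
```

```bash
cat >> h.py <<'E'
def cam(n):
    c=r.camera_info(n)
    if n=='wrist':
        s=r.sense(); q=s['tool_rot']; Rt=R.from_quat([q[1],q[2],q[3],q[0]]).as_matrix()
        m=np.array(c['mount']); return c,Rt@m[:3,:3],Rt@m[:3,3]+np.array(s['tcp_pos'])
    q=c['rotation']; return c,R.from_quat([q[1],q[2],q[3],q[0]]).as_matrix(),np.array(c['xyz'])
def ray(C,px,z):
    c,Rm,p=C; px=np.atleast_2d(px).astype(float)
    d=np.c_[(px[:,0]-c['cx'])/c['fx'],-(px[:,1]-c['cy'])/c['fy'],-np.ones(len(px))]@Rm.T
    return (p+d*((z-p[2])/d[:,2])[:,None])[:,:2]
def proj(C,w):
    c,Rm,p=C; v=(np.atleast_2d(w)-p)@Rm
    return np.c_[c['cx']+c['fx']*v[:,0]/-v[:,2], c['cy']-c['fy']*v[:,1]/-v[:,2]]
def marks(n,c): return [(round(d['p'],2),np.round(d['centre'],1).tolist()) for d in r.mark_of(n,c)]
E
python3 - <<'E'
from h import *
C=cam('wrist'); print({k:v for k,v in C[0].items() if k not in('mount',)})
snap('wrist','w1.png')
for n in ['bar_left','bar_right','platform','hinge','board','tile']: print(n,marks(n,'wrist'))
print(proj(C,[[505,-36,92],[548,21,61],[548,-36,92]]))
t=cv2.imread('pics/top1.png')[120:290,200:440]; cv2.imwrite('pics/t1c.png',cv2.resize(t,(800,566),interpolation=2))
E
```

```text
{'fx': 310.77279692480465, 'fy': 310.77279692480465, 'cx': 251.74712500327476, 'cy': 190.23334493404698}
bar_left [(0.88, [507.3, -32.3, 90.9])]
bar_right [(0.92, [587.5, -37.9, 87.2]), (0.4, [414.5, -81.8, -1.4]), (0.28, [550.9, 20.8, 74.3])]
platform [(0.88, [544.7, 19.1, 32.7])]
hinge [(0.68, [548.3, 168.8, 112.1]), (0.46, [508.8, -32.2, 87.7])]
board [(0.93, [551.7, 24.0, 48.5])]
tile [(0.8, [446.5, -226.2, -2.1]), (0.68, [588.0, -218.2, -0.6])]
[[237.19385912 175.06403195]
 [292.89861565 207.10652955]
 [237.98347253 218.22398935]]
```

View pics/w1.png

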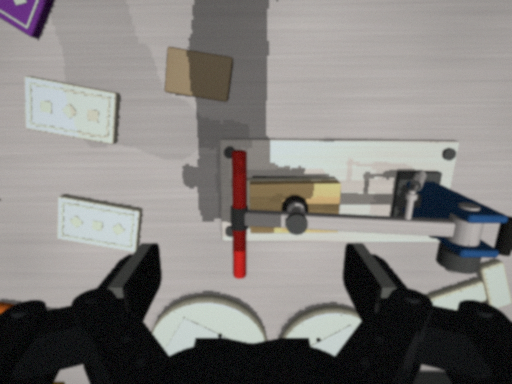

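View pics/t1c.png

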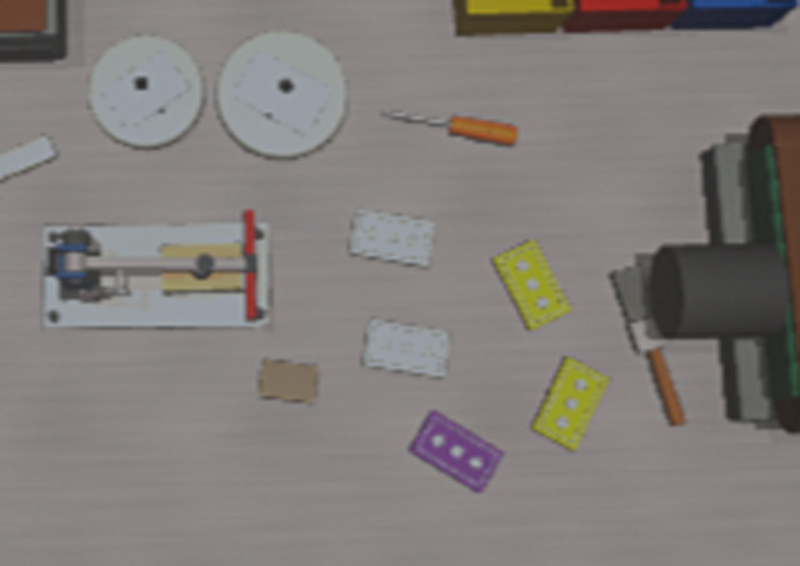

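The wrist view shows the red bar at column 239 (rows 150–277), the two white rough tiles at (72,110) and (98,222), and the purple look-alike top left. The crop confirms the two white tiles. The dishes have only printed or recessed rectangles. I'll grip the bar on its left.

Call:
arm_command([
  {"fingers": 1, "xyz": [0.003, -0.0115, 0.05], "angular": [0, 0, 0]},
  {"fingers": 1, "xyz": [0.003, -0.0115, 0.1], "angular": [0, 0, 0]},
  {"fingers": 1, "xyz": [0.003, -0.0115, 0.14], "angular": [0, 0, 0]},
  {"fingers": 1, "xyz": [0.003, -0.0115, 0.158], "angular": [0, 0, 0]},
  {"fingers": 1, "xyz": [0.003, -0.0115, 0.158], "angular": [0, 0, 0]},
])

```text
time: 3.95
tcp_pos: [503.3, -30.2, 245.6]
tool_rot: [-0.001, -0.001, 1.0, 0.0]
ft_force: [0.3, -1.3, 1.4]
opening: 85.4
grip_force: 0.0
```

Call:
arm_command([
  {"fingers": -1, "xyz": [0, 0, 0], "angular": [0, 0, 0]},
  {"fingers": -1, "xyz": [0, 0, 0], "angular": [0, 0, 0]},
  {"fingers": -1, "xyz": [0, 0, 0], "angular": [0, 0, 0]},
  {"fingers": -1, "xyz": [0, 0, 0], "angular": [0, 0, 0]},
  {"fingers": -1, "xyz": [0, 0, 0], "angular": [0, 0, 0]},
])

```text
time: 4.58
tcp_pos: [504.0, -34.1, 247.6]
tool_rot: [0.001, 0.002, 1.0, -0.002]
ft_force: [-0.4, -8.0, 5.5]
opening: 12.0
grip_force: 58.4
```

Call:
arm_command([
  {"fingers": -1, "xyz": [0, 0, 0], "angular": [0, 0, 0]},
  {"fingers": -1, "xyz": [0, 0, 0], "angular": [0, 0, 0]},
  {"fingers": -1, "xyz": [0, 0, 0], "angular": [0, 0, 0]},
  {"fingers": -1, "xyz": [0, 0, 0], "angular": [0, 0, 0]},
  {"fingers": -1, "xyz": [0, 0, 0], "angular": [0, 0, 0]},
])

```text
time: 5.2
tcp_pos: [504.0, -34.2, 247.6]
tool_rot: [0.001, 0.002, 1.0, -0.002]
ft_force: [-0.6, -6.8, 5.1]
opening: 11.9
grip_force: 58.4
```

Call:
arm_command([
  {"fingers": -1, "xyz": [0, -0.0012, -0.0225], "angular": [0, 0, 0]},
  {"fingers": -1, "xyz": [0, -0.0002, -0.043], "angular": [0, 0, 0]},
  {"fingers": -1, "xyz": [0, 0.003, -0.063], "angular": [0, 0, 0]},
  {"fingers": -1, "xyz": [0, 0.008, -0.083], "angular": [0, 0, 0]},
  {"fingers": -1, "xyz": [0, 0.015, -0.102], "angular": [0, 0, 0]},
])

```text
time: 5.82
tcp_pos: [504.1, -20.8, 349.1]
tool_rot: [0.001, 0.002, 1.0, -0.003]
ft_force: [2.9, -12.4, -8.5]
opening: 12.4
grip_force: 58.4
```

Call:
arm_command([
  {"fingers": -1, "xyz": [0, 0.011, -0.022], "angular": [0, 0, 0]},
  {"fingers": -1, "xyz": [0, 0.0245, -0.0425], "angular": [0, 0, 0]},
  {"fingers": -1, "xyz": [0, 0.04, -0.0615], "angular": [0, 0, 0]},
  {"fingers": -1, "xyz": [0, 0.058, -0.078], "angular": [0, 0, 0]},
  {"fingers": -1, "xyz": [0, 0.078, -0.0925], "angular": [0, 0, 0]},
])

```text
time: 6.45
tcp_pos: [504.7, 52.0, 444.0]
tool_rot: [0.002, 0.004, 1.0, -0.008]
ft_force: [0.3, -24.6, 15.8]
opening: 11.5
grip_force: 58.5
```

Call:
arm_command([
  {"fingers": -1, "xyz": [0, 0.0215, -0.012], "angular": [0, 0, 0]},
  {"fingers": -1, "xyz": [0, 0.044, -0.0215], "angular": [0, 0, 0]},
  {"fingers": -1, "xyz": [0, 0.068, -0.028], "angular": [0, 0, 0]},
  {"fingers": -1, "xyz": [0, 0.092, -0.0315], "angular": [0, 0, 0]},
  {"fingers": -1, "xyz": [0, 0.117, -0.0325], "angular": [0, 0, 0]},
])

```text
time: 7.08
tcp_pos: [505.4, 177.6, 478.9]
tool_rot: [0.005, 0.002, 1.0, 0.0]
ft_force: [2.4, -3.2, 12.7]
opening: 11.4
grip_force: 65.7
```

Call:
arm_command([
  {"fingers": -1, "xyz": [0, 0.0165, 0.001], "angular": [0, 0, 0]},
  {"fingers": -1, "xyz": [0, 0.0325, 0.0035], "angular": [0, 0, 0]},
  {"fingers": -1, "xyz": [0, 0.0485, 0.0075], "angular": [0, 0, 0]},
  {"fingers": -1, "xyz": [0, 0.0605, 0.011], "angular": [0, 0, 0]},
  {"fingers": -1, "xyz": [0, 0.066, 0.013], "angular": [0, 0, 0]},
])

```text
time: 7.7
tcp_pos: [506.4, 244.7, 462.3]
tool_rot: [0.005, 0.0, 1.0, 0.0]
ft_force: [4.2, -7.7, 15.0]
opening: 11.6
grip_force: 69.9
```

Call:
arm_command([
  {"fingers": 1, "xyz": [0, 0, 0], "angular": [0, 0, 0]},
  {"fingers": 1, "xyz": [0, 0, 0], "angular": [0, 0, 0]},
  {"fingers": 1, "xyz": [0, 0, 0], "angular": [0, 0, 0]},
  {"fingers": 1, "xyz": [0, 0, -0.04], "angular": [0, 0, 0]},
  {"fingers": 1, "xyz": [0, 0, -0.08], "angular": [0, 0, 0]},
])

```text
time: 8.32
tcp_pos: [503.5, 244.9, 541.2]
tool_rot: [-0.001, -0.0, 1.0, -0.0]
ft_force: [1.0, 0.6, 0.1]
opening: 85.4
grip_force: 0.0
```

Call:
arm_command([
  {"fingers": 1, "xyz": [0, -0.05, 0], "angular": [0, 0, 0]},
  {"fingers": 1, "xyz": [0, -0.1, 0], "angular": [0, 0, 0]},
  {"fingers": 1, "xyz": [0, -0.15, 0], "angular": [0, 0, 0]},
  {"fingers": 1, "xyz": [-0.02, -0.2, 0.04], "angular": [0, 0, 0]},
  {"fingers": 1, "xyz": [-0.04, -0.22, 0.09], "angular": [0, 0, 0]},
])

```text
time: 8.95
tcp_pos: [544.3, 21.9, 451.4]
tool_rot: [0.002, 0.002, 1.0, -0.0]
ft_force: [0.6, 1.3, 0.1]
opening: 85.2
grip_force: 0.0
```

Call:
arm_command([
  {"fingers": 1, "xyz": [0, 0, 0], "angular": [0, 0, 0.18]},
  {"fingers": 1, "xyz": [0, 0, 0], "angular": [0, 0, 0.36]},
  {"fingers": 1, "xyz": [0, 0, 0], "angular": [0, 0, 0.54]},
  {"fingers": 1, "xyz": [0, 0, 0], "angular": [0, 0, 0.72]},
  {"fingers": 1, "xyz": [0, 0, 0], "angular": [0, 0, 0.9]},
])

```text
time: 9.57
tcp_pos: [543.6, 25.0, 450.6]
tool_rot: [-0.0, 0.437, 0.899, 0.0]
ft_force: [-0.7, 0.2, -0.3]
opening: 85.4
grip_force: 0.0
```

Call:
arm_command([
  {"fingers": 1, "xyz": [0, 0, 0.02], "angular": [0, 0, 0.18]},
  {"fingers": 1, "xyz": [0, 0, 0.04], "angular": [0, 0, 0.36]},
  {"fingers": 1, "xyz": [0, 0, 0.06], "angular": [0, 0, 0.54]},
  {"fingers": 1, "xyz": [0, 0, 0.06], "angular": [0, 0, 0.67]},
  {"fingers": 1, "xyz": [0, 0, 0.06], "angular": [0, 0, 0.67]},
])

```text
time: 10.2
tcp_pos: [543.7, 25.2, 390.3]
tool_rot: [-0.0, 0.706, 0.708, -0.0]
ft_force: [-0.6, -0.1, -0.6]
opening: 85.5
grip_force: 0.0
```

```bash
python3 - <<'E'
from h import *
C=cam('wrist'); snap('wrist','w2.png'); s=r.sense(); print(s['qpos'],s['tcp_pos'],s['tool_rot'])
for n in ['platform','board','done_tile','jig','foot']: print(n,marks(n,'wrist'))
print(proj(C,[[520,-25,61],[576,-25,61],[520,71,61],[576,71,61]]))
for n in ('top','scene'): snap(n,n+'2.png')
E
```

```text
[-0.41619604  0.53521688  0.48178638  1.83956148 -0.3215759   0.84462442
  0.22794373] [543.78163651  25.15439934 390.65213175] [-6.78136275e-05  7.05785364e-01  7.08425728e-01 -6.77019817e-05]
platform []
board [(0.77, [552.8, 22.9, 47.8])]
done_tile []
jig []
foot [(0.58, [415.1, -81.1, -0.4])]
[[229.16767312 222.2341385 ]
 [283.5768073  222.44859692]
 [227.45299499 127.47291173]
 [286.99239257 127.72101904]]
```

View pics/w2.png

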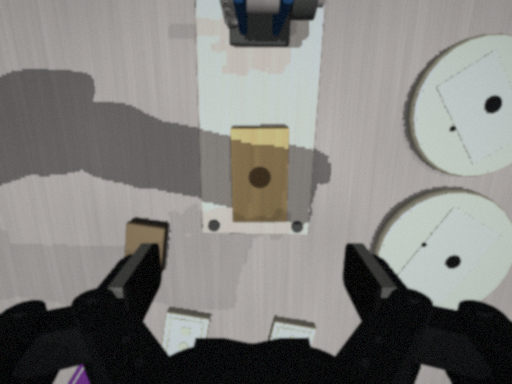

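```bash
cat >> h.py <<'E'
def rect(C,mask,z,near):
    """min-area rectangle (world, plane z) of the blob nearest to world point near; returns centre, long side, short side, yaw of long side (deg from +y)"""
    k,l,st,ce=cv2.connectedComponentsWithStats(mask.astype(np.uint8)*255)
    p=proj(C,[[*near,z]])[0]
    i=min((j for j in range(1,k) if st[j,4]>300),key=lambda j:np.hypot(*(ce[j]-p)))
    cs,_=cv2.findContours((l==i).astype(np.uint8),cv2.RETR_EXTERNAL,cv2.CHAIN_APPROX_NONE)
    c=max(cs,key=len)[:,0,:]
    w=ray(C,c,z).astype(np.float32); (cx,cy),(a,b),t=cv2.minAreaRect(w)
    v=cv2.boxPoints(((cx,cy),(a,b),t)); e=[v[1]-v[0],v[2]-v[1]]; e=max(e,key=np.linalg.norm)
    yaw=np.degrees(np.arctan2(-e[0],e[1])); yaw=(yaw+90)%180-90
    return np.round([cx,cy],1),round(max(a,b),1),round(min(a,b),1),round(yaw,1)
E
python3 - <<'E'
from h import *
C=cam('wrist'); im=cv2.imread('pics/w2.png'); hsv=cv2.cvtColor(im,cv2.COLOR_BGR2HSV)
print(hsv[200,250],hsv[140,250],hsv[215,220],hsv[240,330])
m=(hsv[...,1]>60)&(hsv[...,0]>10)&(hsv[...,0]<35)
m=cv2.morphologyEx(m.astype(np.uint8),cv2.MORPH_CLOSE,np.ones((25,25)))
print(rect(C,m>0,61,(548,21)))
P=ray(C,[[204,234],[307,234],[200,60],[321,60]],12);print(np.round(P))
print(ray(C,[[260,177]],61))
E
```

```text
[ 20 103 124] [ 23  90 196] [ 23  12 195] [ 13  11 166]
(array([550.9,  24.3]), 94.5, 55.5, np.float32(0.6))
[[486. -61.]
 [611. -61.]
 [490. 135.]
 [615. 135.]]
[[551.73347247  22.79967337]]
```

The board is at px (260,175), with the platform beneath it and the tile under it. The arm has stayed open. Next I'll grip the board.

Call:
arm_command([
  {"fingers": 1, "xyz": [-0.002, 0.007, 0.05], "angular": [0, 0, 0]},
  {"fingers": 1, "xyz": [-0.002, 0.007, 0.1], "angular": [0, 0, 0]},
  {"fingers": 1, "xyz": [-0.002, 0.007, 0.15], "angular": [0, 0, 0]},
  {"fingers": 1, "xyz": [-0.002, 0.007, 0.174], "angular": [0, 0, 0]},
  {"fingers": 1, "xyz": [-0.002, 0.007, 0.174], "angular": [0, 0, 0]},
])

```text
time: 11.22
tcp_pos: [550.1, 22.8, 215.1]
tool_rot: [-0.001, 0.707, 0.707, -0.001]
ft_force: [-0.2, 0.4, 0.5]
opening: 85.3
grip_force: 0.0
```

Call:
arm_command([
  {"fingers": -1, "xyz": [0, 0, 0], "angular": [0, 0, 0]},
  {"fingers": -1, "xyz": [0, 0, 0], "angular": [0, 0, 0]},
  {"fingers": -1, "xyz": [0, 0, 0], "angular": [0, 0, 0]},
  {"fingers": -1, "xyz": [0, 0, 0], "angular": [0, 0, 0]},
  {"fingers": -1, "xyz": [0, 0, 0], "angular": [0, 0, 0]},
])

```text
time: 11.85
tcp_pos: [551.5, 22.9, 218.5]
tool_rot: [0.001, 0.707, 0.707, 0.001]
ft_force: [-0.4, -0.5, 6.1]
opening: 54.5
grip_force: 63.9
```

```bash
python3 - <<'E'
from h import *
im=snap('scene','s3.png'); C=cam('scene'); p=proj(C,[[550,22,50]])[0].astype(int); 
c=im[p[1]-60:p[1]+45,p[0]-70:p[0]+70]; cv2.imwrite('pics/s3c.png',cv2.resize(c[...,::-1],None,fx=5,fy=5,interpolation=2))
E
```

```text
(no output)
```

View pics/s3c.png

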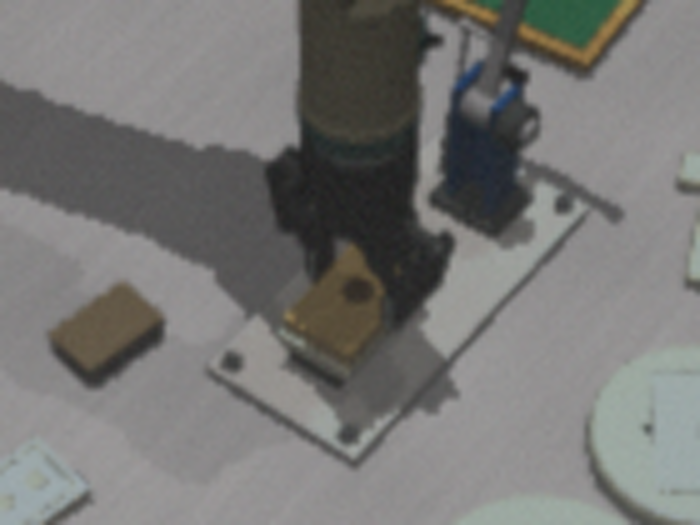

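Call:
arm_command([
  {"fingers": -1, "xyz": [0, 0, -0.02], "angular": [0, 0, 0]},
  {"fingers": -1, "xyz": [0, 0, -0.06], "angular": [0, 0, 0]},
  {"fingers": -1, "xyz": [0, 0, -0.1], "angular": [0, 0, 0]},
  {"fingers": -1, "xyz": [0, -0.05, -0.1], "angular": [0, 0, 0]},
  {"fingers": -1, "xyz": [0.02, -0.1, -0.1], "angular": [0, 0, 0]},
])

```text
time: 12.52
tcp_pos: [449.9, 41.9, 318.1]
tool_rot: [0.001, 0.708, 0.707, 0.001]
ft_force: [-0.2, 1.2, -0.8]
opening: 54.4
grip_force: 63.5
```

```bash
python3 - <<'E'
from h import *
im=snap('scene','s4.png'); C=cam('scene'); p=proj(C,[[520,22,80]])[0].astype(int); 
c=im[p[1]-60:p[1]+45,p[0]-70:p[0]+70]; cv2.imwrite('pics/s4c.png',cv2.resize(c[...,::-1],None,fx=5,fy=5,interpolation=2))
E
```

```text
(no output)
```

View pics/s4c.png

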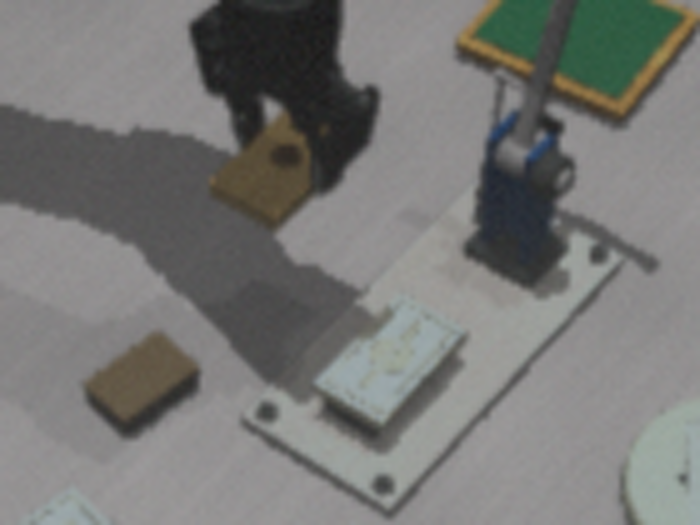

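Call:
arm_command([
  {"fingers": -1, "xyz": [0.03, -0.01, 0.02], "angular": [0, 0, 0]},
  {"fingers": -1, "xyz": [0.058, -0.01, 0.06], "angular": [0, 0, 0]},
  {"fingers": -1, "xyz": [0.058, -0.01, 0.1], "angular": [0, 0, 0]},
  {"fingers": -1, "xyz": [0.058, -0.01, 0.13], "angular": [0, 0, 0]},
  {"fingers": -1, "xyz": [0.058, -0.01, 0.143], "angular": [0, 0, 0]},
])

```text
time: 13.2
tcp_pos: [440.8, 101.0, 172.8]
tool_rot: [-0.001, 0.707, 0.708, -0.0]
ft_force: [0.2, 0.3, -0.4]
opening: 54.5
grip_force: 63.7
```

Call:
arm_command([
  {"fingers": -1, "xyz": [0, 0, 0], "angular": [0, 0, 0]},
  {"fingers": 1, "xyz": [0, 0, 0], "angular": [0, 0, 0]},
  {"fingers": 1, "xyz": [0, 0, 0], "angular": [0, 0, 0]},
  {"fingers": 1, "xyz": [0, 0, 0], "angular": [0, 0, 0]},
  {"fingers": 1, "xyz": [0, 0, -0.02], "angular": [0, 0, 0]},
])

```text
time: 13.82
tcp_pos: [441.2, 100.6, 193.8]
tool_rot: [-0.0, 0.707, 0.707, 0.0]
ft_force: [0.1, -0.4, -1.0]
opening: 85.4
grip_force: 0.0
```

Call:
arm_command([
  {"fingers": 1, "xyz": [0, 0, -0.06], "angular": [0, 0, 0]},
  {"fingers": 1, "xyz": [0, 0, -0.12], "angular": [0, 0, 0]},
  {"fingers": 1, "xyz": [-0.03, 0.05, -0.18], "angular": [0, 0, 0]},
  {"fingers": 1, "xyz": [-0.06, 0.08, -0.2], "angular": [0, 0, 0]},
  {"fingers": 1, "xyz": [-0.078, 0.11, -0.2], "angular": [0, 0, 0]},
])

```text
time: 14.45
tcp_pos: [553.0, 20.9, 397.7]
tool_rot: [0.003, 0.707, 0.707, 0.003]
ft_force: [-0.3, 0.5, -1.2]
opening: 85.3
grip_force: 0.0
```

```bash
python3 - <<'E'
from h import *
C=cam('wrist'); im=snap('wrist','w3.png'); s=r.sense(); print(s['tcp_pos'])
print(marks('tile','wrist'),marks('board','wrist'))
hsv=cv2.cvtColor(im,cv2.COLOR_RGB2HSV)
p=proj(C,[[550,20,46]])[0].astype(int); print(p, hsv[p[1]-15:p[1]+20:8,p[0]-50:p[0]+60:8].tolist())
E
```

```text
[556.07006701  18.43986233 397.15928121]
[(0.67, [446.8, -225.7, -0.7]), (0.58, [319.3, -285.6, -2.8])] [(0.95, [441.4, 99.9, 1.6])]
[246 170] [[[13, 18, 127], [20, 12, 123], [21, 20, 125], [24, 28, 126], [23, 32, 143], [25, 31, 148], [30, 28, 139], [23, 29, 147], [24, 34, 149], [32, 28, 135], [13, 19, 122], [15, 16, 125], [15, 20, 129], [17, 16, 112]], [[20, 12, 123], [17, 18, 127], [23, 16, 126], [21, 27, 125], [23, 30, 146], [23, 25, 130], [25, 21, 131], [18, 26, 129], [26, 27, 134], [24, 28, 138], [13, 18, 125], [18, 20, 127], [10, 12, 123], [18, 12, 108]], [[21, 14, 126], [17, 18, 125], [17, 14, 128], [18, 21, 120], [20, 27, 142], [25, 23, 131], [27, 22, 130], [27, 20, 129], [28, 24, 129], [28, 27, 134], [20, 19, 124], [17, 14, 124], [15, 20, 126], [13, 17, 103]], [[23, 15, 134], [17, 14, 128], [11, 16, 127], [23, 20, 115], [21, 29, 141], [27, 32, 145], [30, 22, 130], [30, 22, 127], [23, 31, 147], [28, 28, 135], [23, 17, 123], [19, 16, 125], [17, 14, 127], [11, 19, 108]], [[75, 13, 202], [77, 11, 202], [48, 8, 158], [19, 17, 117], [22, 28, 137], [25, 32, 145], [25, 30, 145], [22, 32, 145], [25, 30, 145], [21, 30, 135], [10, 19, 124], [11, 16, 126], [13, 18, 126], [10, 8, 96]]]
```

View pics/w3.png

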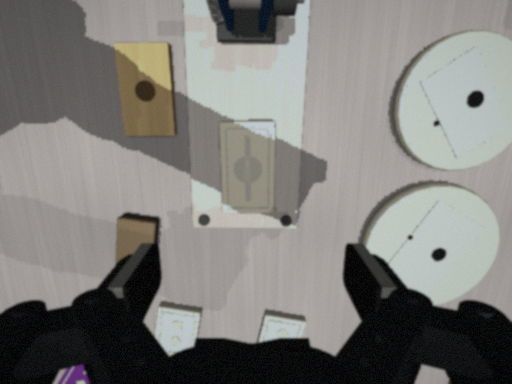

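The board lies at px (146,88) on the table. The finished tile, with its single mark, is on the platform at (247,168). I'll grip the tile next.

Call:
arm_command([
  {"fingers": 1, "xyz": [0, 0, 0.05], "angular": [0, 0, 0]},
  {"fingers": 1, "xyz": [0, 0, 0.1], "angular": [0, 0, 0]},
  {"fingers": 1, "xyz": [0, 0, 0.15], "angular": [0, 0, 0]},
  {"fingers": 1, "xyz": [0, 0, 0.187], "angular": [0, 0, 0]},
  {"fingers": 1, "xyz": [0, 0, 0.187], "angular": [0, 0, 0]},
])

```text
time: 15.22
tcp_pos: [548.9, 23.8, 204.7]
tool_rot: [-0.002, 0.707, 0.708, -0.002]
ft_force: [-0.5, -0.3, 1.1]
opening: 85.3
grip_force: 0.0
```

Call:
arm_command([
  {"fingers": -1, "xyz": [0, 0, 0], "angular": [0, 0, 0]},
  {"fingers": -1, "xyz": [0, 0, 0], "angular": [0, 0, 0]},
  {"fingers": -1, "xyz": [0, 0, 0], "angular": [0, 0, 0]},
  {"fingers": -1, "xyz": [0, 0, 0], "angular": [0, 0, 0]},
  {"fingers": -1, "xyz": [0, 0, 0], "angular": [0, 0, 0]},
])

```text
time: 15.85
tcp_pos: [551.4, 23.0, 209.1]
tool_rot: [0.001, 0.707, 0.708, 0.001]
ft_force: [-1.3, -0.2, 5.0]
opening: 56.2
grip_force: 63.3
```

Call:
arm_command([
  {"fingers": -1, "xyz": [0, 0, -0.03], "angular": [0, 0, 0]},
  {"fingers": -1, "xyz": [0, 0, -0.08], "angular": [0, 0, 0]},
  {"fingers": -1, "xyz": [0, 0, -0.13], "angular": [0, 0, 0]},
  {"fingers": -1, "xyz": [0, -0.05, -0.14], "angular": [0, 0, 0]},
  {"fingers": -1, "xyz": [0, -0.09, -0.14], "angular": [0, 0, 0]},
])

```text
time: 16.48
tcp_pos: [459.5, 22.7, 348.8]
tool_rot: [0.001, 0.707, 0.707, 0.002]
ft_force: [-0.5, 0.4, -1.7]
opening: 55.9
grip_force: 64.8
```

```bash
python3 - <<'E'
from h import *
C=cam('top'); im=snap('top','top3.png'); hsv=cv2.cvtColor(im,cv2.COLOR_RGB2HSV)
m=(hsv[...,0]>40)&(hsv[...,0]<90)&(hsv[...,1]>80); print('mat',rect(C,m,20,(463,387)),marks('ware_mat','top'))
c=im[100:320,130:350]; cv2.imwrite('pics/t3c.png',cv2.resize(c[...,::-1],(600,600),interpolation=2))
E
```

```text
mat (array([461.3, 389.9]), 123.2, 102.5, np.float32(-85.3)) [(0.75, [463.9, 385.9, 22.0]), (0.48, [697.6, 265.5, 1.7]), (0.21, [553.0, 198.3, 263.4])]
```

View pics/t3c.png

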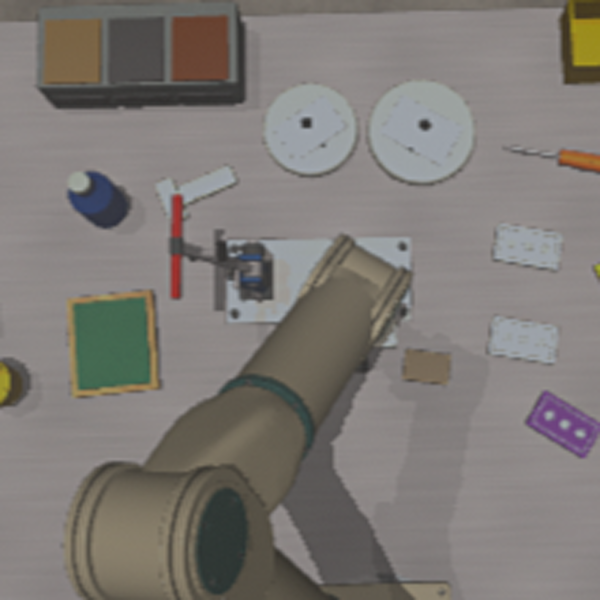

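The finished tile is in the grip. The arm stays open with its red bar at px (176,245). The mat is at (113,343), with its long side along world x. I'll go around the bar on the near side.

Call:
arm_command([
  {"fingers": -1, "xyz": [0.02, -0.02, 0], "angular": [0, 0, -0.16]},
  {"fingers": -1, "xyz": [0.045, -0.04, 0], "angular": [0, 0, -0.32]},
  {"fingers": -1, "xyz": [0.07, -0.06, 0], "angular": [0, 0, -0.48]},
  {"fingers": -1, "xyz": [0.095, -0.06, 0], "angular": [0, 0, -0.64]},
  {"fingers": -1, "xyz": [0.117, -0.06, 0], "angular": [0, 0, -0.8]},
])

```text
time: 17.2
tcp_pos: [400.9, 140.8, 347.9]
tool_rot: [0.001, 0.373, 0.928, 0.001]
ft_force: [0.8, -0.6, -1.5]
opening: 55.5
grip_force: 64.8
```

Call:
arm_command([
  {"fingers": -1, "xyz": [0.022, 0.021, 0], "angular": [0, 0, -0.17]},
  {"fingers": -1, "xyz": [0.043, 0.042, 0], "angular": [0, 0, -0.34]},
  {"fingers": -1, "xyz": [0.065, 0.063, 0], "angular": [0, 0, -0.51]},
  {"fingers": -1, "xyz": [0.087, 0.084, 0], "angular": [0, 0, -0.68]},
  {"fingers": -1, "xyz": [0.108, 0.104, 0], "angular": [0, 0, -0.85]},
])

```text
time: 17.82
tcp_pos: [395.8, 290.8, 347.9]
tool_rot: [0.001, -0.043, 0.999, 0.001]
ft_force: [0.1, -0.8, -1.2]
opening: 56.3
grip_force: 64.8
```

```bash
python3 - <<'E'
from h import *
s=r.sense(); print(s['tcp_pos'],s['tool_rot'],s['opening'],s['qpos'])
C=cam('wrist'); im=snap('wrist','w4.png'); print(marks('ware_mat','wrist'))
hsv=cv2.cvtColor(im,cv2.COLOR_RGB2HSV)
m=(hsv[...,0]>40)&(hsv[...,0]<90)&(hsv[...,1]>80); print('mat',rect(C,m,20,(463,387)))
Rt=R.from_quat(np.array(s['tool_rot'])[[1,2,3,0]]).as_matrix(); print('shift',Rt.T@(np.array([463,388,300])-s['tcp_pos']))
E
```

```text
[395.83347399 290.78806925 347.88207722] [ 1.06728183e-03 -4.27655916e-02  9.99084397e-01  5.76093504e-04] 56.2595769869333 [-0.9168793   0.5062251   0.32518891  2.02009546 -0.25796627  0.65147572
  1.23264888]
[(0.55, [464.2, 388.4, 20.8])]
mat (array([456.3, 402.1]), 122.6, 81.4, np.float32(-85.7))
shift [-75.12313774  91.06588255  48.14264459]
```

Call:
arm_command([
  {"fingers": -1, "xyz": [-0.025, 0.03, 0], "angular": [0, 0, 0]},
  {"fingers": -1, "xyz": [-0.05, 0.06, 0.02], "angular": [0, 0, 0]},
  {"fingers": -1, "xyz": [-0.075, 0.091, 0.05], "angular": [0, 0, 0]},
  {"fingers": -1, "xyz": [-0.075, 0.091, 0.1], "angular": [0, 0, 0]},
  {"fingers": -1, "xyz": [-0.075, 0.091, 0.135], "angular": [0, 0, 0]},
])

```text
time: 18.55
tcp_pos: [463.2, 385.9, 210.4]
tool_rot: [0.0, -0.039, 0.999, -0.001]
ft_force: [-0.1, 0.4, -1.4]
opening: 55.9
grip_force: 64.8
```

Call:
arm_command([
  {"fingers": -1, "xyz": [0, 0, 0.008], "angular": [0, 0, 0]},
  {"fingers": -1, "xyz": [0, 0, 0.014], "angular": [0, 0, 0]},
  {"fingers": -1, "xyz": [0, 0, 0.014], "angular": [0, 0, 0]},
  {"fingers": -1, "xyz": [0, 0, 0.014], "angular": [0, 0, 0]},
  {"fingers": -1, "xyz": [0, 0, 0.014], "angular": [0, 0, 0]},
])

```text
time: 19.18
tcp_pos: [463.3, 386.6, 198.6]
tool_rot: [0.001, -0.04, 0.999, 0.001]
ft_force: [-1.3, -0.2, -1.4]
opening: 56.1
grip_force: 64.8
```

Release, rise, and back off.

Call:
arm_command([
  {"fingers": -1, "xyz": [0, 0, 0.001], "angular": [0, 0, 0]},
  {"fingers": 0.2, "xyz": [0, 0, 0.001], "angular": [0, 0, 0]},
  {"fingers": 1, "xyz": [0, 0, 0.001], "angular": [0, 0, 0]},
  {"fingers": 1, "xyz": [0, 0, 0.001], "angular": [0, 0, 0]},
  {"fingers": 1, "xyz": [0, 0, -0.03], "angular": [0, 0, 0]},
])

```text
time: 19.8
tcp_pos: [462.1, 385.7, 226.0]
tool_rot: [-0.002, -0.04, 0.999, -0.002]
ft_force: [0.2, 0.5, -0.2]
opening: 85.6
grip_force: 0.0
```

Call:
arm_command([
  {"fingers": 1, "xyz": [0, 0, -0.05], "angular": [0, 0, 0]},
  {"fingers": 1, "xyz": [0, 0, -0.11], "angular": [0, 0, 0]},
  {"fingers": 1, "xyz": [0, 0, -0.16], "angular": [0, 0, 0]},
  {"fingers": 1, "xyz": [0.03, -0.03, -0.16], "angular": [0, 0, 0]},
  {"fingers": 1, "xyz": [0.06, -0.06, -0.16], "angular": [0, 0, 0]},
])

```text
time: 20.42
tcp_pos: [407.4, 321.0, 388.3]
tool_rot: [0.001, -0.04, 0.999, 0.001]
ft_force: [0.1, -0.3, -0.5]
opening: 85.5
grip_force: 0.0
```

```bash
python3 - <<'E'
from h import *
s=r.sense(); print(s['tcp_pos'],s['tool_rot'],s['opening'])
C=cam('wrist'); im=snap('wrist','w5.png'); t=snap('top','top4.png'); print(marks('tile','top'),marks('board','top'))
cv2.imwrite('pics/w5c.png',np.hstack([cv2.resize(im,(400,300)),cv2.resize(t[100:295,90:350],(400,300))])[...,::-1])
E
```

```text
[407.38590086 320.98372364 388.32615047] [ 6.14094661e-04 -4.02563224e-02  9.99189072e-01  5.00353397e-04] 85.48008519698314
[(0.94, [329.5, -283.6, 0.3]), (0.85, [525.3, -388.0, -5.5]), (0.76, [379.3, -425.6, 1.5]), (0.57, [592.6, -238.7, -3.2]), (0.53, [447.3, -230.3, -0.7])] [(0.58, [441.2, 100.8, 1.0])]
```

View pics/w5c.png

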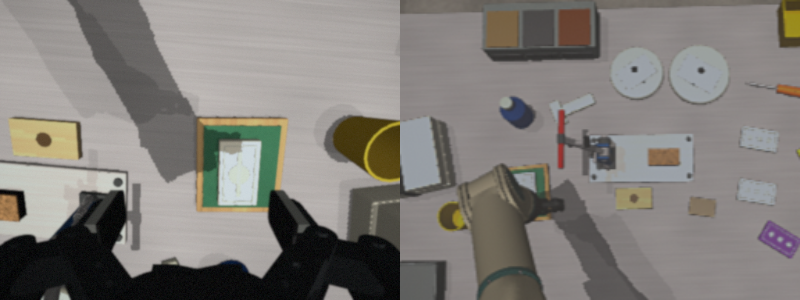

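The finished tile lies flat on the mat, at (240,172) in the left half. The cork platform is now bare, at (663,157) in the right half. One rough tile has been knocked to about (592,-238). Next I'll measure the cork and both tiles.

```bash
python3 - <<'E'
from h import *
t=cv2.imread('pics/top4.png'); C=cam('top'); h=cv2.cvtColor(t,cv2.COLOR_BGR2HSV)
p=proj(C,[[549,20,32],[592,-238,14],[447,-230,14],[549,60,12]]).astype(int); print(p,[h[y,x].tolist() for x,y in p])
m=(h[...,1]>70)&(h[...,0]<25)&(h[...,2]>60); print('cork',rect(C,m,32,(549,20)))
m=(h[...,1]<22)&(h[...,2]>175)
for q in [(592,-238),(447,-230)]: print(rect(C,m,14,q))
E
```

```text
[[260 201]
 [322 190]
 [322 225]
 [250 202]] [[14, 111, 136], [94, 11, 160], [90, 8, 156], [90, 3, 154]]
cork (array([918.1, 255.5]), 104.0, 85.7, np.float32(89.7))Traceback (most recent call last):
  File "<stdin>", line 6, in <module>
  File "h.py", line 24, in rect
    i=min((j for j in range(1,k) if st[j,4]>300),key=lambda j:np.hypot(*(ce[j]-p)))
ValueError: min() iterable argument is empty
```

Call:
arm_command([
  {"fingers": 1, "xyz": [0.004, -0.036, 0], "angular": [0, 0, 0.16]},
  {"fingers": 1, "xyz": [0.009, -0.072, 0], "angular": [0, 0, 0.32]},
  {"fingers": 1, "xyz": [0.013, -0.108, 0], "angular": [0, 0, 0.48]},
  {"fingers": 1, "xyz": [0.017, -0.144, 0], "angular": [0, 0, 0.64]},
  {"fingers": 1, "xyz": [0.0215, -0.18, 0], "angular": [0, 0, 0.8]},
])

```text
time: 21.25
tcp_pos: [402.2, 140.3, 387.9]
tool_rot: [0.001, 0.354, 0.935, 0.0]
ft_force: [-0.4, -0.5, -0.1]
opening: 85.4
grip_force: 0.0
```

Call:
arm_command([
  {"fingers": 1, "xyz": [-0.048, 0.002, 0], "angular": [0, 0, 0.18]},
  {"fingers": 1, "xyz": [-0.095, 0.004, 0], "angular": [0, 0, 0.36]},
  {"fingers": 1, "xyz": [-0.143, 0.006, 0], "angular": [0, 0, 0.54]},
  {"fingers": 1, "xyz": [-0.19, 0.007, 0], "angular": [0, 0, 0.72]},
  {"fingers": 1, "xyz": [-0.19, 0.007, 0], "angular": [0, 0, 0.852]},
])

```text
time: 21.88
tcp_pos: [551.9, 18.0, 387.8]
tool_rot: [0.003, 0.71, 0.704, -0.0]
ft_force: [-1.1, 1.0, -0.7]
opening: 85.4
grip_force: 0.0
```

```bash
python3 - <<'E'
from h import *
s=r.sense(); print(s['tcp_pos'],s['tool_rot'])
C=cam('wrist'); t=snap('wrist','w6.png'); h=cv2.cvtColor(t,cv2.COLOR_RGB2HSV)
m=(h[...,1]>70)&(h[...,0]<25)&(h[...,2]>60); print('cork',rect(C,m,32,(549,20)), marks('platform','wrist'))
p=proj(C,[[550,-50,12],[550,70,12],[470,0,0]]).astype(int); print([h[y,x].tolist() for x,y in p],p)
E
```

```text
[551.91791369  17.96667796 387.81785944] [ 2.84436489e-03  7.10031729e-01  7.04163939e-01 -1.62616973e-05]
cork (array([548.2,  19.5]), 82.6, 43.0, np.float32(-0.9)) [(0.67, [545.5, 18.9, 31.5]), (0.15, [781.7, 85.3, 3.8])]
[[15, 18, 196], [63, 11, 205], [17, 13, 174]] [[249 219]
 [248 116]
 [181 177]]
```

Call:
arm_command([
  {"fingers": 1, "xyz": [-0.06, 0.01, 0], "angular": [0, 0, 0]},
  {"fingers": 1, "xyz": [-0.12, 0.02, 0.01], "angular": [0, 0, 0]},
  {"fingers": 1, "xyz": [-0.18, 0.03, 0.02], "angular": [0, 0, 0]},
  {"fingers": 1, "xyz": [-0.23, 0.04, 0.03], "angular": [0, 0, 0]},
  {"fingers": 1, "xyz": [-0.256, 0.04, 0.04], "angular": [0, 0, 0]},
])

```text
time: 22.6
tcp_pos: [588.8, -238.1, 347.3]
tool_rot: [0.001, 0.707, 0.707, -0.0]
ft_force: [-0.7, 0.9, 0.4]
opening: 85.1
grip_force: 0.0
```

```bash
python3 - <<'E'
from h import *
r.read_camera('scene'); r.read_camera('scene'); r.read_camera('scene')
s=r.sense(); print(s['tcp_pos'],s['tool_rot'])
C=cam('wrist'); t=snap('wrist','w7.png'); h=cv2.cvtColor(t,cv2.COLOR_RGB2HSV)
print(marks('tile','wrist'))
p=proj(C,[[592,-238,14],[585,-230,14],[592,-160,0],[520,-230,0]]).astype(int); print([h[y,x].tolist() for x,y in p],p)
g=cv2.cvtColor(t,cv2.COLOR_RGB2GRAY); print(np.percentile(g,[5,50,90,97]))
E
```

```text
[ 588.15595299 -236.23400345  347.02962443] [-3.85445079e-04  7.07298718e-01  7.06914630e-01 -2.84254287e-04]
[(0.95, [523.8, -390.1, -2.8]), (0.92, [589.7, -242.4, -1.5]), (0.68, [325.3, -283.7, -4.0])]
[[28, 28, 135], [23, 29, 150], [20, 8, 100], [11, 12, 175]] [[256 175]
 [249 168]
 [256  94]
 [186 164]]
[  8. 156. 173. 193.]
```

View pics/w7.png

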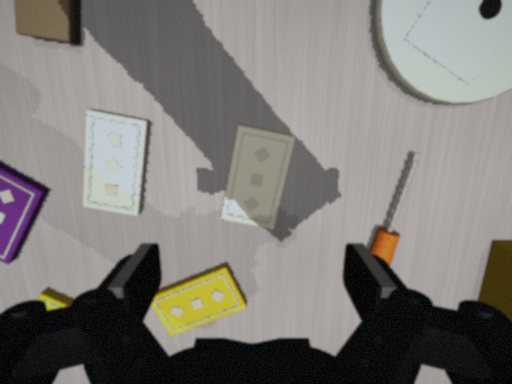

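White tile A has corners (239,125), (295,136), (276,228) and (222,218). White tile B has (90,110), (148,121), (138,214) and (84,207). The yellow and purple look-alikes are apart from them.

```bash
cat >> h.py <<'E'
def shift(xyz,yaw=None):
    "tool-frame shift (mm) to world TCP xyz; yaw = wanted direction of tool x, deg from +y"
    s=r.sense(); M=R.from_quat(np.array(s['tool_rot'])[[1,2,3,0]]).as_matrix()
    a=0
    if yaw is not None:
        y=np.radians(yaw); X=np.array([-np.sin(y),np.cos(y),0]); T=np.c_[X,np.cross([0,0,-1],X),[0,0,-1]]
        a=R.from_matrix(M.T@T).as_rotvec()
    return np.round(M.T@(np.array(xyz)-s['tcp_pos']),1), np.round(a,3)
E
python3 - <<'E'
from h import *
C=cam('wrist')
for P in ([[239,125],[295,136],[276,228],[222,218]],[[90,110],[148,121.5],[139,214],[84,207]]):
    w=ray(C,P,14); c=w.mean(0); L=(w[0]+w[1]-w[2]-w[3])/2; S=(w[1]+w[2]-w[0]-w[3])/2
    yl=np.degrees(np.arctan2(-L[0],L[1])); ys=np.degrees(np.arctan2(S[1],S[0]))
    print(c,np.linalg.norm(L),np.linalg.norm(S),yl,ys)
    y=(yl+ys)/2; print(shift([*c,176.5],y))
E
```

```text
[ 594.64757977 -238.21835961] 96.91061257970782 56.09711858884372 -10.166578359463207 -10.917421405664737
(array([ -4.7,   5.7, 171.1]), array([ 0.   , -0.002,  0.186]))
[ 453.76218199 -224.89373781] 97.08729563744808 55.33343826963364 -11.297167615850482 -9.290155246412837
(array([   8.9, -135.2,  171.1]), array([ 0.   , -0.002,  0.182]))
```

Call:
arm_command([
  {"fingers": 1, "xyz": [-0.0045, 0.0055, 0.04], "angular": [0, 0, 0.184]},
  {"fingers": 1, "xyz": [-0.0045, 0.0055, 0.08], "angular": [0, 0, 0.184]},
  {"fingers": 1, "xyz": [-0.0045, 0.0055, 0.12], "angular": [0, 0, 0.184]},
  {"fingers": 1, "xyz": [-0.0045, 0.0055, 0.155], "angular": [0, 0, 0.184]},
  {"fingers": 1, "xyz": [-0.0045, 0.0055, 0.17], "angular": [0, 0, 0.184]},
])

```text
time: 23.48
tcp_pos: [594.1, -237.3, 176.0]
tool_rot: [-0.002, 0.768, 0.64, 0.0]
ft_force: [-0.1, -0.2, 0.5]
opening: 85.1
grip_force: 0.0
```

Call:
arm_command([
  {"fingers": 1, "xyz": [0, 0, 0], "angular": [0, 0, 0]},
  {"fingers": -1, "xyz": [0, 0, 0], "angular": [0, 0, 0]},
  {"fingers": -1, "xyz": [0, 0, 0], "angular": [0, 0, 0]},
  {"fingers": -1, "xyz": [0, 0, 0], "angular": [0, 0, 0]},
  {"fingers": -1, "xyz": [0, 0, 0], "angular": [0, 0, 0]},
])

```text
time: 24.1
tcp_pos: [594.3, -240.3, 180.0]
tool_rot: [0.001, 0.769, 0.639, 0.001]
ft_force: [-1.5, 0.9, 6.4]
opening: 55.5
grip_force: 61.8
```

```bash
python3 - <<'E'
from h import *
s=r.sense(); print(s['tcp_pos'],s['tool_rot'],s['opening'],s['grip_force'])
M=R.from_quat(np.array(s['tool_rot'])[[1,2,3,0]]).as_matrix(); o=M.T@(np.array([594.6,-238.2,0])-s['tcp_pos']); print('tile in tool',o)
print(shift([549,19.7,300],-0.9))
E
```

```text
[ 594.28669427 -240.28544184  179.98423338] [0.00104978 0.76939251 0.6387748  0.00090229] 55.509170462466 61.829878091812134
tile in tool [  2.0989773   -0.57383424 179.98343396]
(array([ 247.2,  -92. , -120.3]), array([ 0.003,  0.   , -0.169]))
```

Call:
arm_command([
  {"fingers": -1, "xyz": [0, 0, -0.05], "angular": [0, 0, 0]},
  {"fingers": -1, "xyz": [0, 0, -0.11], "angular": [0, 0, 0]},
  {"fingers": -1, "xyz": [0.05, -0.02, -0.12], "angular": [0, 0, -0.05]},
  {"fingers": -1, "xyz": [0.1, -0.04, -0.12], "angular": [0, 0, -0.1]},
  {"fingers": -1, "xyz": [0.15, -0.055, -0.12], "angular": [0, 0, -0.169]},
])

```text
time: 24.72
tcp_pos: [566.7, -80.8, 298.9]
tool_rot: [0.0, 0.712, 0.702, 0.001]
ft_force: [-0.3, 1.1, -1.5]
opening: 55.3
grip_force: 64.4
```

```bash
python3 - <<'E'
from h import *
s=r.sense(); print(s['tcp_pos'],s['opening'],s['grip_force'],shift([549,17.6,214],-0.9))
E
```

```text
[566.66987973 -80.81430689 298.86298385] 55.335308536212054 64.42165732383728 (array([ 98.1, -19.2,  84.9]), array([ 0.001, -0.001,  0.001]))
```

Call:
arm_command([
  {"fingers": -1, "xyz": [0.035, -0.008, 0], "angular": [0, 0, 0]},
  {"fingers": -1, "xyz": [0.07, -0.016, 0], "angular": [0, 0, 0]},
  {"fingers": -1, "xyz": [0.098, -0.019, 0.02], "angular": [0, 0, 0]},
  {"fingers": -1, "xyz": [0.098, -0.019, 0.05], "angular": [0, 0, 0]},
  {"fingers": -1, "xyz": [0.098, -0.019, 0.07], "angular": [0, 0, 0]},
])

```text
time: 25.35
tcp_pos: [549.7, 16.8, 227.5]
tool_rot: [-0.0, 0.712, 0.702, 0.0]
ft_force: [0.5, -0.3, -1.5]
opening: 55.1
grip_force: 64.4
```

```bash
python3 - <<'E'
from h import *
for i in range(3): r.read_camera('scene')
s=r.sense(); print(s['tcp_pos'],s['opening'],s['grip_force'],shift([549,17.6,212.5],-0.9))
C=cam('wrist'); t=snap('wrist','w8.png'); 
E
```

```text
[549.6292964   15.84101156 227.78266251] 55.04831420679967 64.4293999671936 (array([ 1.7, -0.6, 15.3]), array([-0.001, -0.   , -0.001]))
```

View pics/w8.png

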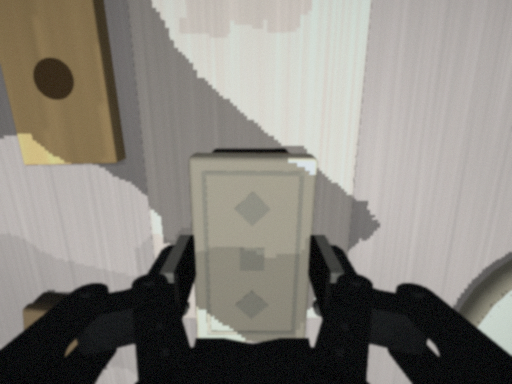

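```bash
python3 - <<'E'
from h import *
C=cam('wrist'); z=r.sense()['tcp_pos'][2]-180+14
print(ray(C,[[191,156],[317,158],[253,157],[253,338]],z), ray(C,[[215,150],[288,150]],32))
E
```

```text
[[524.09119228  64.84135587]
 [578.85488725  63.12794542]
 [551.00571728  63.99228943]
 [549.68075217 -31.77793812]] [[530.98335788  62.37118564]
 [569.7010469   61.7828088 ]]
```

Call:
arm_command([
  {"fingers": -1, "xyz": [0.0015, -0.0005, 0.006], "angular": [0, 0, 0]},
  {"fingers": -1, "xyz": [0.0015, -0.0005, 0.012], "angular": [0, 0, 0]},
  {"fingers": -1, "xyz": [0.0015, -0.0005, 0.0145], "angular": [0, 0, 0]},
  {"fingers": -1, "xyz": [0.0015, -0.0005, 0.0145], "angular": [0, 0, 0]},
  {"fingers": -1, "xyz": [0.0015, -0.0005, 0.0145], "angular": [0, 0, 0]},
])

```text
time: 26.18
tcp_pos: [549.4, 17.3, 213.3]
tool_rot: [0.0, 0.713, 0.701, 0.0]
ft_force: [-0.1, -0.6, -1.2]
opening: 55.2
grip_force: 64.4
```

Call:
arm_command([
  {"fingers": -1, "xyz": [0.0015, 0, 0.001], "angular": [0, 0, 0]},
  {"fingers": -1, "xyz": [0.0015, 0, 0.0015], "angular": [0, 0, 0]},
  {"fingers": -1, "xyz": [0.0015, 0, 0.0015], "angular": [0, 0, 0]},
  {"fingers": 0.2, "xyz": [0.0015, 0, 0.0015], "angular": [0, 0, 0]},
  {"fingers": 1, "xyz": [0.0015, 0, 0.0015], "angular": [0, 0, 0]},
])

```text
time: 26.8
tcp_pos: [549.5, 18.8, 211.6]
tool_rot: [0.0, 0.713, 0.701, -0.0]
ft_force: [-0.1, -0.1, 0.2]
opening: 71.7
grip_force: 0.0
```

Call:
arm_command([
  {"fingers": 1, "xyz": [0, 0, 0], "angular": [0, 0, 0]},
  {"fingers": 1, "xyz": [0, 0, -0.04], "angular": [0, 0, 0]},
  {"fingers": 1, "xyz": [0, 0, -0.08], "angular": [0, 0, 0]},
  {"fingers": 1, "xyz": [0, 0, -0.12], "angular": [0, 0, 0]},
  {"fingers": 1, "xyz": [0, 0, -0.17], "angular": [0, 0, 0]},
])

```text
time: 27.42
tcp_pos: [549.0, 19.0, 382.4]
tool_rot: [-0.0, 0.713, 0.701, -0.001]
ft_force: [1.3, 0.4, 0.2]
opening: 85.6
grip_force: 0.0
```

```bash
cat >> h.py <<'E'
def edges(C,t,cx,cy,z,L,W,yaw):
    "subpixel fit of a bright/dark-independent rectangle: maximise mean |gradient| along the outline (world plane z)"
    from scipy.optimize import minimize
    g=cv2.GaussianBlur(cv2.cvtColor(t,cv2.COLOR_RGB2GRAY),(0,0),1).astype(np.float32)
    G=np.hypot(cv2.Sobel(g,5,1,0),cv2.Sobel(g,5,0,1)); G=np.minimum(G,60)
    u=np.linspace(-.45,.45,40)
    b=np.vstack([np.c_[u*W,0*u+L/2],np.c_[u*W,0*u-L/2],np.c_[0*u+W/2,u*L],np.c_[0*u-W/2,u*L]])
    def f(p):
        a=np.radians(p[2]); M=np.array([[np.cos(a),-np.sin(a)],[np.sin(a),np.cos(a)]])
        w=b*p[3]@M.T+p[:2]; q=proj(C,np.c_[w,np.full(len(w),z)]).astype(np.float32)
        return -cv2.remap(G,q[:,0].copy(),q[:,1].copy(),1).mean()
    best=min((minimize(f,[cx+dx,cy+dy,yaw,k],method='Nelder-Mead',options=dict(initial_simplex=[[cx+dx,cy+dy,yaw,k],[cx+dx+3,cy+dy,yaw,k],[cx+dx,cy+dy+3,yaw,k],[cx+dx,cy+dy,yaw+3,k],[cx+dx,cy+dy,yaw,k*1.02]])) for dx in(-4,0,4) for dy in(-4,0,4) for k in (.97,1)),key=lambda o:o.fun)
    return np.round(best.x,2),round(best.fun,1)
E
python3 - <<'E'
from h import *
for i in range(3): r.read_camera('scene')
s=r.sense(); print(s['tcp_pos'],s['tool_rot'])
C=cam('wrist'); t=snap('wrist','w9.png'); print(marks('tile','wrist'))
print(edges(C,t,549,19.7,46,100,58,-.9))
p=proj(C,[[549,19.7,46]])[0].astype(int); c=t[p[1]-90:p[1]+70,p[0]-100:p[0]+100]; cv2.imwrite('pics/w9c.png',cv2.resize(c[...,::-1],None,fx=3,fy=3,interpolation=2)); print(p)
E
```

```text
[550.09495338  18.55706843 383.88761976] [0.00168871 0.71268506 0.70147949 0.00191681]
[(0.96, [549.3, 14.6, 35.4]), (0.76, [447.8, -224.7, -0.9]), (0.5, [325.3, -284.9, -2.5])]
(array([548.82,  17.76,  -1.59,   0.95]), np.float64(-50.8))
[249 171]
```

View pics/w9c.png

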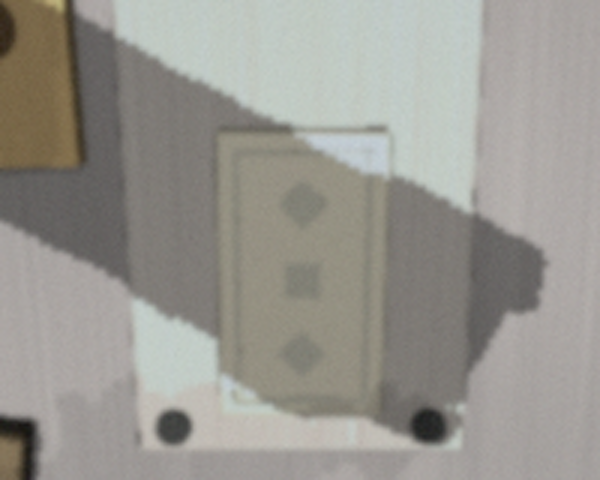

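```bash
python3 - <<'E'
from h import *
C=cam('wrist'); w=ray(C,[[221.3,124.5],[279,124.5],[275.7,219],[223,218.5]],46); print(w,w.mean(0))
c,Rm,p=C; q=np.array([2.844e-3,.710032,.704164,-1.6e-5]); Rt=R.from_quat(q[[1,2,3,0]]).as_matrix(); m=np.array(c['mount'])
C6=(c,Rt@m[:3,:3],Rt@m[:3,3]+np.array([551.918,17.967,387.818]))
t=cv2.imread('pics/w6.png')[...,::-1]
print(edges(C6,np.ascontiguousarray(t),548.5,19.5,32,84,44,-.9))
print(shift([453.8,-226,350],-10.3))
E
```

```text
[[519.96269624  68.02385373]
 [575.1331202   67.23542833]
 [572.72930128 -29.73683087]
 [517.65203318 -28.39635374]] [546.36928772  19.28152436]
(array([547.8 ,  20.02,  -1.03,   1.  ]), np.float64(-60.0))
(array([-246.7,  -91.3,   31.1]), array([-0.001, -0.   ,  0.164]))
```

Call:
arm_command([
  {"fingers": 1, "xyz": [-0.05, -0.018, 0.006], "angular": [0, 0, 0.03]},
  {"fingers": 1, "xyz": [-0.1, -0.037, 0.012], "angular": [0, 0, 0.06]},
  {"fingers": 1, "xyz": [-0.15, -0.055, 0.018], "angular": [0, 0, 0.1]},
  {"fingers": 1, "xyz": [-0.2, -0.075, 0.025], "angular": [0, 0, 0.14]},
  {"fingers": 1, "xyz": [-0.247, -0.093, 0.031], "angular": [0, 0, 0.164]},
])

```text
time: 28.3
tcp_pos: [451.1, -227.7, 348.9]
tool_rot: [-0.001, 0.768, 0.64, -0.001]
ft_force: [0.3, 0.6, -0.6]
opening: 85.4
grip_force: 0.0
```

```bash
python3 - <<'E'
from h import *
for i in range(4): r.read_camera('scene')
s=r.sense(); print(s['tcp_pos'],s['tool_rot'])
C=cam('wrist'); t=snap('wrist','w10.png'); print(marks('tile','wrist'))
e=edges(C,t,452,-225,14,100,58,-10.3); print(e, shift([e[0][0],e[0][1],177],e[0][2]))
p=proj(C,[[452,-225,14]])[0].astype(int); c=t[p[1]-90:p[1]+80,p[0]-100:p[0]+100]; cv2.imwrite('pics/w10c.png',cv2.resize(c[...,::-1],None,fx=3,fy=3,interpolation=2)); print(p)
E
```

```text
[ 451.54563369 -227.12493855  349.36599122] [-1.34200998e-03  7.68743022e-01  6.39556047e-01 -6.53774284e-04]
[(0.86, [447.5, -225.8, -1.9]), (0.8, [526.5, -388.4, -1.3]), (0.8, [375.7, -427.7, 0.7]), (0.64, [322.5, -287.8, -5.3])]
(array([ 449.93, -227.44,  -11.05,    0.97]), np.float64(-59.4)) (array([ -2.8,  -2.1, 172.7]), array([-0.002, -0.001,  0.014]))
[253 171]
```

View pics/w10c.png

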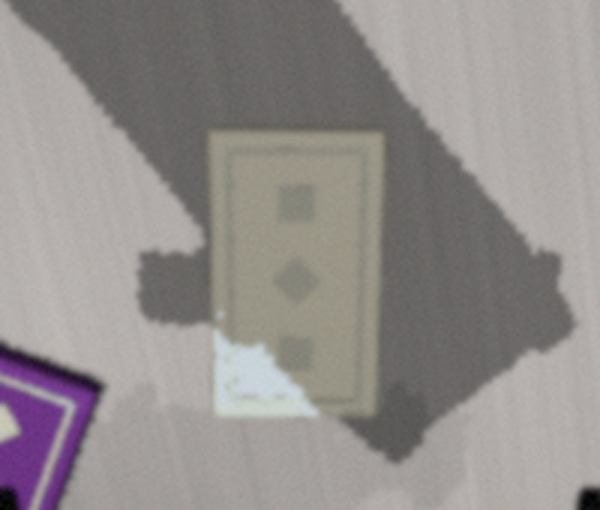

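Call:
arm_command([
  {"fingers": 1, "xyz": [-0.001, -0.001, 0.04], "angular": [0, 0, 0.012]},
  {"fingers": 1, "xyz": [-0.0015, -0.002, 0.08], "angular": [0, 0, 0.012]},
  {"fingers": 1, "xyz": [-0.0015, -0.002, 0.12], "angular": [0, 0, 0.012]},
  {"fingers": 1, "xyz": [-0.0015, -0.002, 0.155], "angular": [0, 0, 0.012]},
  {"fingers": 1, "xyz": [-0.0015, -0.002, 0.171], "angular": [0, 0, 0.012]},
])

```text
time: 29.22
tcp_pos: [450.5, -225.5, 177.4]
tool_rot: [-0.002, 0.771, 0.637, -0.0]
ft_force: [-0.1, -0.3, -0.2]
opening: 85.7
grip_force: 0.0
```

Call:
arm_command([
  {"fingers": 1, "xyz": [0, 0, 0], "angular": [0, 0, 0]},
  {"fingers": -1, "xyz": [0, 0, 0], "angular": [0, 0, 0]},
  {"fingers": -1, "xyz": [0, 0, 0], "angular": [0, 0, 0]},
  {"fingers": -1, "xyz": [0, 0, 0], "angular": [0, 0, 0]},
  {"fingers": -1, "xyz": [0, 0, 0], "angular": [0, 0, 0]},
])

```text
time: 29.85
tcp_pos: [450.6, -227.5, 181.2]
tool_rot: [0.001, 0.771, 0.636, 0.001]
ft_force: [-2.0, 1.3, 7.8]
opening: 54.7
grip_force: 61.4
```

Call:
arm_command([
  {"fingers": -1, "xyz": [0, 0, -0.05], "angular": [0, 0, 0]},
  {"fingers": -1, "xyz": [0, 0, -0.11], "angular": [0, 0, 0]},
  {"fingers": -1, "xyz": [0.05, 0.01, -0.14], "angular": [0, 0, -0.05]},
  {"fingers": -1, "xyz": [0.1, 0.03, -0.14], "angular": [0, 0, -0.1]},
  {"fingers": -1, "xyz": [0.13, 0.05, -0.14], "angular": [0, 0, -0.176]},
])

```text
time: 30.48
tcp_pos: [525.0, -106.2, 320.7]
tool_rot: [-0.0, 0.711, 0.703, 0.001]
ft_force: [0.6, 0.2, -1.0]
opening: 54.4
grip_force: 63.4
```

```bash
python3 - <<'E'
from h import *
for i in range(3): r.read_camera('scene')
s=r.sense(); print(s['tcp_pos'],s['opening'],s['grip_force'],shift([549.3,18.8,250],-0.9))
E
```

```text
[ 525.15579332 -107.20039117  320.06800829] 54.54488958707639 63.388763666152954 (array([126.2,  22.7,  70.2]), array([ 0.001, -0.001,  0.005]))
```

Call:
arm_command([
  {"fingers": -1, "xyz": [0.04, 0.008, 0], "angular": [0, 0, 0.005]},
  {"fingers": -1, "xyz": [0.08, 0.016, 0], "angular": [0, 0, 0.005]},
  {"fingers": -1, "xyz": [0.126, 0.0225, 0.01], "angular": [0, 0, 0.005]},
  {"fingers": -1, "xyz": [0.126, 0.0225, 0.05], "angular": [0, 0, 0.005]},
  {"fingers": -1, "xyz": [0.126, 0.0225, 0.078], "angular": [0, 0, 0.005]},
])

```text
time: 31.25
tcp_pos: [547.8, 15.9, 240.9]
tool_rot: [-0.0, 0.715, 0.7, -0.001]
ft_force: [0.1, -0.6, -0.8]
opening: 54.4
grip_force: 63.5
```

```bash
python3 - <<'E'
from h import *
for i in range(4): r.read_camera('scene')
s=r.sense(); print(s['tcp_pos'],s['opening'],s['grip_force'],shift([549.5,18.8,227.5],-0.9))
C=cam('wrist'); t=snap('wrist','w11.png'); z=s['tcp_pos'][2]
print(proj(C,[[549,70,46],[549,-30,46]]))
cv2.imwrite('pics/w11c.png',cv2.resize(t[100:384,150:360][...,::-1],None,fx=2,fy=2,interpolation=2))
E
```

```text
[548.35666393  14.82030249 242.33342064] 54.47732095392746 63.82755160331726 (array([ 4. ,  1.1, 14.8]), array([-0.   ,  0.001, -0.007]))
[[251.566487   133.07731257]
 [255.13463223 297.58345145]]
```

View pics/w11c.png

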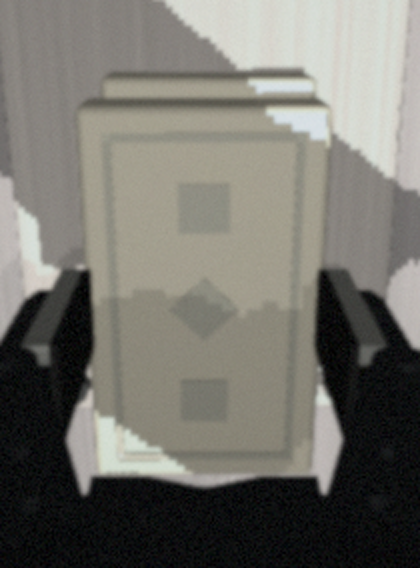

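```bash
python3 - <<'E'
from h import *
C=cam('wrist')
a=ray(C,[[201.5,138.5],[307,137.5]],46); b=ray(C,[[190,154],[315,153.5],[199,337],[306,336]],75.1); print(a,b, r.sense()['tcp_pos'])
E
```

```text
[[523.31292715  67.75889538]
 [578.78246349  67.081216  ]] [[522.51126418  64.71256931]
 [577.38828984  63.74148679]
 [519.60234179 -32.97877295]
 [576.23749663 -33.63854307]] [548.77932762  14.87485865 242.86639313]
```

Call:
arm_command([
  {"fingers": -1, "xyz": [0.0035, 0.001, 0.005], "angular": [0, 0, -0.006]},
  {"fingers": -1, "xyz": [0.0035, 0.001, 0.01], "angular": [0, 0, -0.006]},
  {"fingers": -1, "xyz": [0.0035, 0.001, 0.0135], "angular": [0, 0, -0.006]},
  {"fingers": -1, "xyz": [0.0035, 0.001, 0.0145], "angular": [0, 0, -0.006]},
  {"fingers": -1, "xyz": [0.0035, 0.001, 0.0145], "angular": [0, 0, -0.006]},
])

```text
time: 32.12
tcp_pos: [549.6, 19.5, 227.4]
tool_rot: [-0.0, 0.712, 0.702, 0.0]
ft_force: [-2.2, 0.6, 1.9]
opening: 54.5
grip_force: 64.6
```

```bash
python3 - <<'E'
from h import *
for i in range(3): r.read_camera('scene')
s=r.sense(); print(s['tcp_pos'],s['ft_force'],s['opening'])
E
```

```text
[549.57309254  19.5617995  227.39731819] [-1.53668558  0.96446047  3.75879111] 54.50065623714103
```

Call:
arm_command([
  {"fingers": -1, "xyz": [-0.001, 0, -0.0015], "angular": [0, 0, 0]},
  {"fingers": -1, "xyz": [-0.0013, 0, -0.0015], "angular": [0, 0, 0]},
  {"fingers": -1, "xyz": [-0.0013, 0, 0], "angular": [0, 0, 0]},
  {"fingers": 0.2, "xyz": [-0.0013, 0, 0], "angular": [0, 0, 0]},
  {"fingers": 1, "xyz": [-0.0013, 0, 0], "angular": [0, 0, 0]},
])

```text
time: 32.9
tcp_pos: [549.7, 18.2, 227.1]
tool_rot: [0.0, 0.712, 0.702, 0.0]
ft_force: [-0.1, 0.4, -0.1]
opening: 71.1
grip_force: 0.0
```

Call:
arm_command([
  {"fingers": 1, "xyz": [0, 0, 0], "angular": [0, 0, 0]},
  {"fingers": 1, "xyz": [0, 0, 0.01], "angular": [0, 0, 0]},
  {"fingers": 1, "xyz": [0, 0, 0.019], "angular": [0, 0, 0]},
  {"fingers": 1, "xyz": [0, 0, 0.019], "angular": [0, 0, 0]},
  {"fingers": -1, "xyz": [0, 0, 0.019], "angular": [0, 0, 0]},
])

```text
time: 33.52
tcp_pos: [549.7, 18.0, 208.0]
tool_rot: [-0.0, 0.712, 0.702, -0.0]
ft_force: [-0.5, 0.5, 0.3]
opening: 69.6
grip_force: 0.0
```

Call:
arm_command([
  {"fingers": -1, "xyz": [0, 0, 0], "angular": [0, 0, 0]},
  {"fingers": -1, "xyz": [0, 0, 0], "angular": [0, 0, 0]},
  {"fingers": -1, "xyz": [0, 0, 0], "angular": [0, 0, 0]},
  {"fingers": -1, "xyz": [0, 0, 0], "angular": [0, 0, 0]},
  {"fingers": -1, "xyz": [0, 0, 0], "angular": [0, 0, 0]},
])

```text
time: 34.15
tcp_pos: [549.7, 18.0, 208.6]
tool_rot: [0.0, 0.712, 0.702, 0.0]
ft_force: [-0.7, -0.5, 5.8]
opening: 56.7
grip_force: 65.6
```

Call:
arm_command([
  {"fingers": 0.2, "xyz": [0, 0, 0], "angular": [0, 0, 0]},
  {"fingers": 1, "xyz": [0, 0, 0], "angular": [0, 0, 0]},
  {"fingers": 1, "xyz": [0, 0, 0], "angular": [0, 0, 0]},
  {"fingers": 1, "xyz": [0, 0, -0.03], "angular": [0, 0, 0]},
  {"fingers": 1, "xyz": [0, 0, -0.06], "angular": [0, 0, 0]},
])

```text
time: 34.78
tcp_pos: [549.5, 18.2, 268.4]
tool_rot: [-0.0, 0.712, 0.702, -0.001]
ft_force: [0.8, -0.1, 0.4]
opening: 85.5
grip_force: 0.0
```

```bash
python3 - <<'E'
from h import *
for i in range(3): r.read_camera('scene')
C=cam('wrist'); t=snap('wrist','w12.png'); S=snap('scene','s12.png'); s=r.sense(); print(s['tcp_pos'])
q=proj(cam('scene'),[[549,20,55]])[0].astype(int)
a=cv2.resize(t[80:320,130:370],(400,400),interpolation=2); b=cv2.resize(S[q[1]-40:q[1]+40,q[0]-40:q[0]+40],(400,400),interpolation=2)
cv2.imwrite('pics/w12c.png',np.hstack([a,b])[...,::-1])
print(marks('board','wrist'))
E
```

```text
[549.36998815  18.53999296 267.59617064]
[(0.78, [441.7, 102.0, 2.7])]
```

View pics/w12c.png

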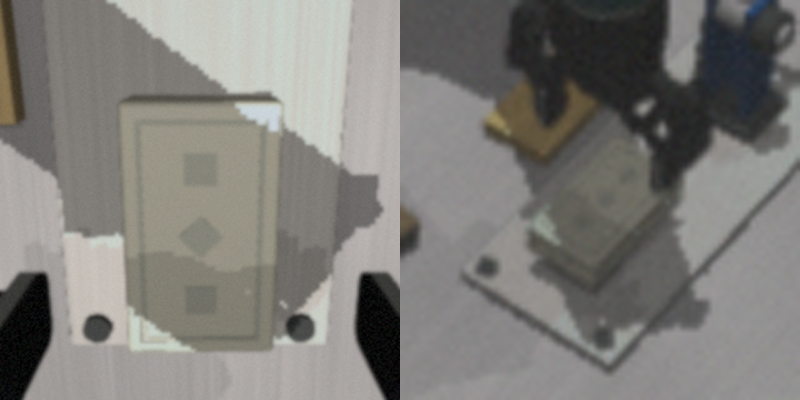

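Call:
arm_command([
  {"fingers": 1, "xyz": [0, 0, -0.05], "angular": [0, 0, 0]},
  {"fingers": 1, "xyz": [0.03, -0.04, -0.08], "angular": [0, 0, -0.016]},
  {"fingers": 1, "xyz": [0.06, -0.08, -0.08], "angular": [0, 0, -0.016]},
  {"fingers": 1, "xyz": [0.081, -0.11, -0.08], "angular": [0, 0, -0.016]},
  {"fingers": 1, "xyz": [0.081, -0.11, -0.08], "angular": [0, 0, -0.016]},
])

```text
time: 35.7
tcp_pos: [438.5, 102.7, 347.1]
tool_rot: [-0.002, 0.705, 0.709, -0.001]
ft_force: [0.7, -0.4, 0.3]
opening: 85.2
grip_force: 0.0
```

```bash
python3 - <<'E'
from h import *
for i in range(4): r.read_camera('scene')
s=r.sense(); print(s['tcp_pos'])
C=cam('wrist'); t=snap('wrist','w13.png'); h=cv2.cvtColor(t,cv2.COLOR_RGB2HSV)
e=edges(C,t,441,101,15,96,56,0); m=(h[...,1]>60)&(h[...,0]>10)&(h[...,0]<35)
m=cv2.morphologyEx(m.astype(np.uint8),cv2.MORPH_CLOSE,np.ones((25,25)))
print(e,rect(C,m>0,15,(441,101)),marks('board','wrist'),shift([441,101,174]))
# pile: both fitted rectangles
print('pile top',edges(C,t,549,19.5,60,100,58,-.9), [d for d in marks('tile','wrist') if d[1][1]>-60])
E
```

```text
[441.75685752 100.1856942  348.03570826]
(array([440.86, 101.15,   0.61,   0.97]), np.float64(-41.3)) (array([440.8, 101.4]), 94.7, 55.8, np.float32(0.2)) [(0.66, [547.5, 20.3, 45.6]), (0.59, [442.7, 98.8, 1.1])] (array([  1.1,  -0.7, 174.1]), np.int64(0))
pile top (array([547.12,  18.65,  -1.33,   0.97]), np.float64(-46.1)) [(0.9, [548.0, 17.1, 46.4])]
```

Call:
arm_command([
  {"fingers": 1, "xyz": [0.001, -0.0005, 0.04], "angular": [0, 0, 0]},
  {"fingers": 1, "xyz": [0.001, -0.0005, 0.08], "angular": [0, 0, 0]},
  {"fingers": 1, "xyz": [0.001, -0.0005, 0.12], "angular": [0, 0, 0]},
  {"fingers": 1, "xyz": [0.001, -0.0005, 0.155], "angular": [0, 0, 0]},
  {"fingers": 1, "xyz": [0.001, -0.0005, 0.172], "angular": [0, 0, 0]},
])

```text
time: 36.67
tcp_pos: [440.4, 101.2, 174.3]
tool_rot: [-0.001, 0.707, 0.707, -0.001]
ft_force: [-0.1, -0.0, -0.1]
opening: 85.3
grip_force: 0.0
```

Call:
arm_command([
  {"fingers": 1, "xyz": [0, 0, 0], "angular": [0, 0, 0]},
  {"fingers": -1, "xyz": [0, 0, 0], "angular": [0, 0, 0]},
  {"fingers": -1, "xyz": [0, 0, 0], "angular": [0, 0, 0]},
  {"fingers": -1, "xyz": [0, 0, 0], "angular": [0, 0, 0]},
  {"fingers": -1, "xyz": [0, 0, 0], "angular": [0, 0, 0]},
])

```text
time: 37.3
tcp_pos: [440.7, 101.8, 177.4]
tool_rot: [0.001, 0.707, 0.708, 0.001]
ft_force: [-0.3, -0.1, 5.6]
opening: 54.0
grip_force: 62.7
```

Call:
arm_command([
  {"fingers": -1, "xyz": [0, 0, -0.05], "angular": [0, 0, 0]},
  {"fingers": -1, "xyz": [0, 0, -0.11], "angular": [0, 0, 0]},
  {"fingers": -1, "xyz": [-0.02, 0.03, -0.15], "angular": [0, 0, 0]},
  {"fingers": -1, "xyz": [-0.05, 0.07, -0.15], "angular": [0, 0, 0]},
  {"fingers": -1, "xyz": [-0.081, 0.108, -0.15], "angular": [0, 0, 0.016]},
])

```text
time: 37.92
tcp_pos: [549.5, 21.3, 327.8]
tool_rot: [0.0, 0.712, 0.703, 0.001]
ft_force: [0.9, 0.5, -1.0]
opening: 53.8
grip_force: 64.2
```

```bash
python3 - <<'E'
from h import *
for i in range(4): r.read_camera('scene')
s=r.sense(); print(s['tcp_pos'],s['opening'],s['grip_force'],shift([549.2,19.2,245],-0.9))
E
```

```text
[548.29100988  20.52323664 326.54825398] 53.77865785359157 64.21043157577515 (array([-1.3,  0.9, 81.5]), array([-0., -0., -0.]))
```

Call:
arm_command([
  {"fingers": -1, "xyz": [-0.001, 0.001, 0.03], "angular": [0, 0, 0]},
  {"fingers": -1, "xyz": [-0.001, 0.001, 0.06], "angular": [0, 0, 0]},
  {"fingers": -1, "xyz": [-0.001, 0.001, 0.08], "angular": [0, 0, 0]},
  {"fingers": -1, "xyz": [-0.001, 0.001, 0.086], "angular": [0, 0, 0]},
  {"fingers": -1, "xyz": [-0.001, 0.001, 0.087], "angular": [0, 0, 0]},
])

```text
time: 38.75
tcp_pos: [549.1, 20.6, 239.5]
tool_rot: [-0.0, 0.712, 0.702, -0.0]
ft_force: [0.9, -1.0, -0.6]
opening: 54.5
grip_force: 64.2
```

Call:
arm_command([
  {"fingers": -1, "xyz": [0, 0, 0], "angular": [0, 0, 0]},
  {"fingers": -1, "xyz": [0, 0, 0], "angular": [0, 0, 0]},
  {"fingers": -1, "xyz": [0, 0, 0.001], "angular": [0, 0, 0]},
  {"fingers": -1, "xyz": [0, 0, 0.001], "angular": [0, 0, 0]},
  {"fingers": -1, "xyz": [0, 0, 0.001], "angular": [0, 0, 0]},
])

```text
time: 39.38
tcp_pos: [549.5, 19.9, 238.2]
tool_rot: [0.0, 0.712, 0.702, -0.0]
ft_force: [-0.1, -0.1, -0.6]
opening: 54.3
grip_force: 64.2
```

Down 1 mm more, release, rise.

Call:
arm_command([
  {"fingers": -1, "xyz": [0, 0, 0.001], "angular": [0, 0, 0]},
  {"fingers": -1, "xyz": [0, 0, 0.001], "angular": [0, 0, 0]},
  {"fingers": 0.2, "xyz": [0, 0, 0.001], "angular": [0, 0, 0]},
  {"fingers": 1, "xyz": [0, 0, 0.001], "angular": [0, 0, 0]},
  {"fingers": 1, "xyz": [0, 0, 0.001], "angular": [0, 0, 0]},
])

```text
time: 40.0
tcp_pos: [549.4, 20.0, 237.0]
tool_rot: [-0.0, 0.712, 0.702, -0.0]
ft_force: [0.7, -1.1, -0.5]
opening: 84.8
grip_force: 0.0
```

Call:
arm_command([
  {"fingers": 1, "xyz": [0, 0, 0], "angular": [0, 0, 0]},
  {"fingers": 1, "xyz": [0, 0, -0.03], "angular": [0, 0, 0]},
  {"fingers": 1, "xyz": [0, 0, -0.08], "angular": [0, 0, 0]},
  {"fingers": 1, "xyz": [0, 0, -0.13], "angular": [0, 0, 0]},
  {"fingers": 1, "xyz": [0, 0, -0.16], "angular": [0, 0, 0]},
])

```text
time: 40.62
tcp_pos: [549.7, 19.6, 399.5]
tool_rot: [0.001, 0.712, 0.702, 0.001]
ft_force: [0.1, 0.7, 0.2]
opening: 85.3
grip_force: 0.0
```

```bash
python3 - <<'E'
from h import *
for i in range(4): r.read_camera('scene')
s=r.sense(); print(s['tcp_pos'])
C=cam('wrist'); t=snap('wrist','w14.png'); h=cv2.cvtColor(t,cv2.COLOR_RGB2HSV)
print('board',edges(C,t,549,19.5,75,96,56,-.9),marks('board','wrist'));
m=(h[...,1]>60)&(h[...,0]>10)&(h[...,0]<35)
m=cv2.morphologyEx(m.astype(np.uint8),cv2.MORPH_CLOSE,np.ones((25,25))); print(rect(C,m>0,75,(549,19.5)))
print('tile2',edges(C,t,549,19.5,60,100,58,-.9),[marks(n,c) for n in('bar_left','bar_right') for c in ('top','scene')], marks('tile','scene'))
E
```

```text
[549.26713614  20.12539622 397.08819519]
board (array([549.05,  20.81,  -0.6 ,   1.03]), np.float64(-47.1)) [(0.76, [553.4, 17.2, 58.8])]
(array([549.,  20.]), 95.0, 55.3, np.float32(-0.5))
tile2 (array([ 5.4901e+02,  1.7180e+01, -2.9000e-01,  1.0400e+00]), np.float64(-47.3)) [[(0.89, [506.2, 238.9, 306.9])], [(0.78, [511.9, 245.0, 305.4])], [(0.7, [595.5, 245.8, 302.9])], [(0.63, [589.3, 242.6, 305.2])]] [(0.96, [326.9, -278.0, 0.7]), (0.95, [377.8, -428.8, 3.3]), (0.6, [532.7, -389.9, 3.6]), (0.45, [548.7, 17.5, 45.6]), (0.4, [553.6, 18.7, 28.1])]
```

Call:
arm_command([
  {"fingers": 1, "xyz": [0, 0, -0.04], "angular": [0, 0, -0.16]},
  {"fingers": 1, "xyz": [0, 0, -0.08], "angular": [0, 0, -0.32]},
  {"fingers": 1, "xyz": [0, 0, -0.12], "angular": [0, 0, -0.48]},
  {"fingers": 1, "xyz": [0, 0, -0.148], "angular": [0, 0, -0.64]},
  {"fingers": 1, "xyz": [0, 0, -0.148], "angular": [0, 0, -0.8]},
])

```text
time: 41.8
tcp_pos: [549.9, 19.3, 547.3]
tool_rot: [0.002, 0.381, 0.925, 0.001]
ft_force: [-0.2, 0.3, -0.5]
opening: 85.6
grip_force: 0.0
```

Call:
arm_command([
  {"fingers": 1, "xyz": [0.04, 0.026, 0], "angular": [0, 0, -0.16]},
  {"fingers": 1, "xyz": [0.08, 0.052, 0], "angular": [0, 0, -0.32]},
  {"fingers": 1, "xyz": [0.12, 0.08, 0], "angular": [0, 0, -0.48]},
  {"fingers": 1, "xyz": [0.155, 0.105, 0], "angular": [0, 0, -0.64]},
  {"fingers": 1, "xyz": [0.19, 0.129, 0], "angular": [0, 0, -0.787]},
])

```text
time: 42.42
tcp_pos: [506.0, 246.9, 544.9]
tool_rot: [-0.0, -0.003, 1.0, -0.0]
ft_force: [0.9, 0.2, -0.0]
opening: 85.4
grip_force: 0.0
```

```bash
python3 - <<'E'
from h import *
for i in range(4): r.read_camera('scene')
s=r.sense(); print(s['tcp_pos'],s['tool_rot'],shift([506,245.5,461],90))
C=cam('wrist'); t=snap('wrist','w15.png'); print(marks('bar_left','wrist'))
h=cv2.cvtColor(t,cv2.COLOR_RGB2HSV); m=((h[...,0]<6)|(h[...,0]>174))&(h[...,1]>150)&(h[...,2]>60)
ys,xs=np.nonzero(m); print(len(xs),np.percentile(xs,[5,50,95]),np.percentile(ys,[2,98])); print(ray(C,[[np.median(xs),np.median(ys)]],305))
E
```

```text
[506.23542772 246.00212122 544.61498931] [-3.98439160e-04 -9.96685098e-04  9.99999312e-01 -4.73863987e-04] (array([ 0.2, -0.4, 83.6]), array([-0.001, -0.001,  0.002]))
[(0.77, [509.3, 243.9, 304.4]), (0.23, [551.3, 170.8, 113.3])]
2211 [242. 249. 257.] [181. 335.]
[[534.14694939 244.22920194]]
```

Call:
arm_command([
  {"fingers": 1, "xyz": [0, -0.0005, 0.03], "angular": [0, 0, 0]},
  {"fingers": 1, "xyz": [0, -0.0005, 0.06], "angular": [0, 0, 0]},
  {"fingers": 1, "xyz": [0, -0.0005, 0.083], "angular": [0, 0, 0]},
  {"fingers": 1, "xyz": [0, -0.0005, 0.083], "angular": [0, 0, 0]},
  {"fingers": -1, "xyz": [0, -0.0005, 0.083], "angular": [0, 0, 0]},
])

```text
time: 43.35
tcp_pos: [507.1, 244.2, 463.2]
tool_rot: [0.001, 0.0, 1.0, 0.0]
ft_force: [0.7, -0.6, -0.1]
opening: 69.5
grip_force: 0.0
```

Call:
arm_command([
  {"fingers": -1, "xyz": [0, 0, 0], "angular": [0, 0, 0]},
  {"fingers": -1, "xyz": [0, 0, 0], "angular": [0, 0, 0]},
  {"fingers": -1, "xyz": [0, 0, 0], "angular": [0, 0, 0]},
  {"fingers": -1, "xyz": [0, 0, 0], "angular": [0, 0, 0]},
  {"fingers": -1, "xyz": [0, 0, 0], "angular": [0, 0, 0]},
])

```text
time: 43.98
tcp_pos: [506.5, 244.7, 462.8]
tool_rot: [0.0, -0.0, 1.0, 0.0]
ft_force: [-0.4, -1.4, 5.6]
opening: 12.0
grip_force: 58.5
```

Call:
arm_command([
  {"fingers": -1, "xyz": [0, 0, 0], "angular": [0, 0, 0]},
  {"fingers": -1, "xyz": [0, 0, 0], "angular": [0, 0, 0]},
  {"fingers": -1, "xyz": [0, 0, 0], "angular": [0, 0, 0]},
  {"fingers": -1, "xyz": [0, 0, 0], "angular": [0, 0, 0]},
  {"fingers": -1, "xyz": [0, 0, 0], "angular": [0, 0, 0]},
])

```text
time: 44.6
tcp_pos: [506.5, 244.7, 462.8]
tool_rot: [0.0, -0.0, 1.0, 0.0]
ft_force: [-1.9, -1.7, 5.1]
opening: 11.7
grip_force: 58.5
```

Call:
arm_command([
  {"fingers": -1, "xyz": [0, -0.0115, -0.004], "angular": [0, 0, 0]},
  {"fingers": -1, "xyz": [0, -0.0275, -0.0085], "angular": [0, 0, 0]},
  {"fingers": -1, "xyz": [0, -0.0475, -0.012], "angular": [0, 0, 0]},
  {"fingers": -1, "xyz": [0, -0.068, -0.0135], "angular": [0, 0, 0]},
  {"fingers": -1, "xyz": [0, -0.0885, -0.0135], "angular": [0, 0, 0]},
])

```text
time: 45.22
tcp_pos: [505.6, 157.5, 476.9]
tool_rot: [-0.0, -0.001, 1.0, 0.002]
ft_force: [-1.0, 2.0, -2.8]
opening: 12.0
grip_force: 61.6
```

Call:
arm_command([
  {"fingers": -1, "xyz": [0, -0.0205, 0.0025], "angular": [0, 0, 0]},
  {"fingers": -1, "xyz": [0, -0.0405, 0.007], "angular": [0, 0, 0]},
  {"fingers": -1, "xyz": [0, -0.06, 0.0135], "angular": [0, 0, 0]},
  {"fingers": -1, "xyz": [0, -0.0785, 0.022], "angular": [0, 0, 0]},
  {"fingers": -1, "xyz": [0, -0.0965, 0.032], "angular": [0, 0, 0]},
])

```text
time: 45.85
tcp_pos: [505.0, 58.7, 442.9]
tool_rot: [-0.002, 0.0, 1.0, 0.0]
ft_force: [-2.5, 0.4, -1.8]
opening: 12.1
grip_force: 64.4
```

Call:
arm_command([
  {"fingers": -1, "xyz": [0, -0.0165, 0.012], "angular": [0, 0, 0]},
  {"fingers": -1, "xyz": [0, -0.032, 0.0255], "angular": [0, 0, 0]},
  {"fingers": -1, "xyz": [0, -0.046, 0.0405], "angular": [0, 0, 0]},
  {"fingers": -1, "xyz": [0, -0.0585, 0.057], "angular": [0, 0, 0]},
  {"fingers": -1, "xyz": [0, -0.069, 0.074], "angular": [0, 0, 0]},
])

```text
time: 46.48
tcp_pos: [504.7, -10.4, 368.2]
tool_rot: [-0.003, 0.0, 1.0, -0.0]
ft_force: [-1.9, -1.4, -3.9]
opening: 11.8
grip_force: 66.0
```

Call:
arm_command([
  {"fingers": -1, "xyz": [0, -0.009, 0.0185], "angular": [0, 0, 0]},
  {"fingers": -1, "xyz": [0, -0.016, 0.0375], "angular": [0, 0, 0]},
  {"fingers": -1, "xyz": [0, -0.02, 0.0535], "angular": [0, 0, 0]},
  {"fingers": -1, "xyz": [0, -0.023, 0.0675], "angular": [0, 0, 0]},
  {"fingers": -1, "xyz": [0, -0.024, 0.078], "angular": [0, 0, 0]},
])

```text
time: 47.1
tcp_pos: [504.6, -34.6, 290.2]
tool_rot: [-0.003, 0.001, 1.0, -0.001]
ft_force: [-5.2, -6.0, -1.9]
opening: 11.9
grip_force: 68.0
```

Call:
arm_command([
  {"fingers": -1, "xyz": [0, -0.0005, 0.006], "angular": [0, 0, 0]},
  {"fingers": -1, "xyz": [0, -0.001, 0.011], "angular": [0, 0, 0]},
  {"fingers": -1, "xyz": [0, -0.001, 0.016], "angular": [0, 0, 0]},
  {"fingers": -1, "xyz": [0, -0.001, 0.019], "angular": [0, 0, 0]},
  {"fingers": -1, "xyz": [0, -0.001, 0.021], "angular": [0, 0, 0]},
])

```text
time: 47.72
tcp_pos: [504.6, -35.7, 269.6]
tool_rot: [-0.003, 0.0, 1.0, -0.001]
ft_force: [-5.0, -6.7, -3.5]
opening: 12.3
grip_force: 66.7
```

Call:
arm_command([
  {"fingers": -1, "xyz": [0, 0, 0.001], "angular": [0, 0, 0]},
  {"fingers": -1, "xyz": [0, 0, 0.002], "angular": [0, 0, 0]},
  {"fingers": -1, "xyz": [0, 0, 0.003], "angular": [0, 0, 0]},
  {"fingers": -1, "xyz": [0, 0, 0.003], "angular": [0, 0, 0]},
  {"fingers": -1, "xyz": [0, 0, 0.003], "angular": [0, 0, 0]},
])

```text
time: 48.35
tcp_pos: [504.7, -35.8, 266.5]
tool_rot: [-0.003, 0.001, 1.0, -0.001]
ft_force: [-5.7, -6.0, -6.9]
opening: 11.9
grip_force: 67.4
```

Call:
arm_command([
  {"fingers": -1, "xyz": [0, 0, 0.001], "angular": [0, 0, 0]},
  {"fingers": -1, "xyz": [0, 0, 0.001], "angular": [0, 0, 0]},
  {"fingers": -1, "xyz": [0, 0, 0.001], "angular": [0, 0, 0]},
  {"fingers": -1, "xyz": [0, 0, 0.001], "angular": [0, 0, 0]},
  {"fingers": -1, "xyz": [0, 0, 0.001], "angular": [0, 0, 0]},
])

```text
time: 48.98
tcp_pos: [504.7, -35.8, 265.5]
tool_rot: [-0.003, 0.001, 1.0, -0.001]
ft_force: [-5.0, -5.7, -7.0]
opening: 12.1
grip_force: 67.4
```

Call:
arm_command([
  {"fingers": -1, "xyz": [0, 0, 0.001], "angular": [0, 0, 0]},
  {"fingers": -1, "xyz": [0, 0, 0.002], "angular": [0, 0, 0]},
  {"fingers": -1, "xyz": [0, 0, 0.003], "angular": [0, 0, 0]},
  {"fingers": -1, "xyz": [0, 0, 0.003], "angular": [0, 0, 0]},
  {"fingers": -1, "xyz": [0, 0, 0.003], "angular": [0, 0, 0]},
])

```text
time: 49.6
tcp_pos: [504.6, -35.9, 263.7]
tool_rot: [-0.002, 0.001, 1.0, -0.001]
ft_force: [-7.6, -5.7, 5.4]
opening: 12.2
grip_force: 68.7
```

Call:
arm_command([
  {"fingers": 1, "xyz": [0, 0, -0.002], "angular": [0, 0, 0]},
  {"fingers": 1, "xyz": [0, 0, -0.002], "angular": [0, 0, 0]},
  {"fingers": 1, "xyz": [0, 0, -0.002], "angular": [0, 0, 0]},
  {"fingers": 1, "xyz": [0, 0, -0.002], "angular": [0, 0, 0]},
  {"fingers": 1, "xyz": [0, 0, -0.03], "angular": [0, 0, 0]},
])

```text
time: 50.22
tcp_pos: [506.1, -33.7, 292.6]
tool_rot: [-0.002, -0.001, 1.0, 0.0]
ft_force: [1.1, -0.6, 0.6]
opening: 86.0
grip_force: 0.0
```

Call:
arm_command([
  {"fingers": 1, "xyz": [0, 0, -0.05], "angular": [0, 0, 0]},
  {"fingers": 1, "xyz": [0, 0, -0.1], "angular": [0, 0, 0]},
  {"fingers": 1, "xyz": [0, 0, -0.15], "angular": [0, 0, 0]},
  {"fingers": 1, "xyz": [0.04, 0, -0.15], "angular": [0, 0, 0]},
  {"fingers": 1, "xyz": [0.06, 0, -0.15], "angular": [0, 0, 0]},
])

```text
time: 50.85
tcp_pos: [445.1, -34.1, 444.2]
tool_rot: [0.0, -0.001, 1.0, 0.0]
ft_force: [0.1, 0.1, -0.1]
opening: 85.0
grip_force: 0.0
```

```bash
python3 - <<'E'
from h import *
for i in range(4): r.read_camera('scene')
s=r.sense(); print(s['tcp_pos'],s['ft_force'])
for c in('wrist','scene'):
    snap(c,'fin_'+c+'.png')
    for n in('bar_left','bar_right','foot','board','tile','done_tile','hinge'): print(c,n,[d for d in marks(n,c) if d[1][1]>-60])
C=cam('wrist'); t=cv2.imread('pics/fin_wrist.png'); h=cv2.cvtColor(t,cv2.COLOR_BGR2HSV)
m=(h[...,1]>60)&(h[...,0]>10)&(h[...,0]<35)
m=cv2.morphologyEx(m.astype(np.uint8),cv2.MORPH_CLOSE,np.ones((25,25))); print('board',rect(C,m>0,75,(549,19.5)))
E
```

```text
[447.24815605 -33.88722067 443.96089123] [-0.85745953 -0.09813706 -0.45351692]
wrist bar_left [(0.62, [507.5, -36.5, 110.6])]
wrist bar_right [(0.95, [588.4, -36.6, 108.8]), (0.21, [787.0, 87.2, -0.1])]
wrist foot [(0.62, [551.5, 21.6, 85.9]), (0.27, [551.3, 18.4, 59.0])]
wrist board [(0.66, [552.0, 18.7, 60.2]), (0.5, [550.8, 15.6, 4.6])]
wrist tile [(0.68, [782.5, 86.7, -0.2]), (0.62, [552.1, 16.4, 85.2])]
wrist done_tile []
wrist hinge [(0.82, [550.6, 166.5, 109.9]), (0.64, [698.8, 266.6, 3.9])]
scene bar_left [(0.62, [505.0, -35.3, 109.4])]
scene bar_right [(0.67, [585.7, -36.9, 112.6])]
scene foot [(0.6, [549.6, 21.5, 87.9])]
scene board [(0.67, [461.8, 390.9, 0.3]), (0.61, [551.5, 18.8, 61.1])]
scene tile [(0.62, [552.4, 19.6, 27.3]), (0.61, [549.4, 16.6, 47.5])]
scene done_tile [(0.57, [466.9, 384.4, 20.0])]
scene hinge [(0.66, [550.0, 169.8, 118.2]), (0.36, [546.4, 18.1, 90.5])]
board (array([631. , -28.1]), 709.0, 244.3, np.float32(0.2))
```

```bash
python3 -c "
from cell import r
print(r.sign_off())"
```

```text
the job is handed in; nothing more can be done
None
```

The changeover is done and handed in at about 52 s: finished tile on the green mat, both rough tiles (only two were present) flush and centred on the platform, board on top, and the arm's foot bearing on the board by the final readings, though I viewed 16 pictures against the limit of 14.

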